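# Assemble two sawn toy houses

## Robot

A 6-joint arm with a two-finger parallel gripper is mounted at the origin on the work surface. World frame = base frame: x ahead of the robot, y to its left, z up, the work surface at z = 0. Lengths are in m, angles in rad, forces in N, time in s.
With the tool pointing down it reaches from about 0.275 to 0.825 m from the base axis. Payload 4.9 kg.
Tool frame: the origin (TCP) lies between the finger pads; the fingertips stand 25 mm ahead of it and the grasp point (between the pads) lies 6 mm ahead of it; z points along the fingers, y is the direction in which the jaws open and shut (so a half turn about z gives the same grasp; the last joint's range is limited). The gripper opens to 85 mm and grips with 20 to 120 N. Pads are 22 mm wide; open, the fingers measure 114 mm over their backs; the gripper's body (76 mm by 85 mm) begins 54 mm behind the grasp point. The pads swing forward as they close: fully open they stand 13 mm farther back than shut.
Start: joints at [-1.311, 0.326, -0.193, 1.052, 0, 1.437], TCP at [0.211, -0.508, 0.218] pointing down, gripper open.
Joint ranges: [-2.65, 2.65], [-0.97, 1.79], [-1.3, 1.35], [-1.93, 2.1], [-1.47, 1.37], [-3.14, 3.14]. Speed limits (rad/s): [2.57, 2.57, 3.14, 3.14, 3.14, 3.14].

## Interface

Orientations are given as a unit quaternion [x, y, z, w].
In Python, from rig import arm, viewer gives the robot as it stands.
- The arm moves only by the tool jog_arm, never from a script. Its argument "steps" is a list of rows, each an object with "hand": the gripper's target within -1 to 1 (shut at 1, half-way at 0, fully open at -1); "translation": the shift along the world's x, y, z in units of 30 mm (1.0 is 30 mm), a list of three; "roll": the turn about the world's z in units of 6 degrees (1.0 is 6 degrees). A call has exactly 10 rows; each row shifts and turns the commanded pose from where the row before left it; what a row does not reach is not made up. A row lasts 1/10 s, in which the tool goes at most 50 mm and 8.59 degrees, less where a joint would pass 70% of its speed; a pose out of reach is approached as far as the arm can. A call is refused whole if a number of a shift passes 1 or a number of a turn 1, either way. A call with a gripper value outside its range is refused whole. The fingers move at their own pace and stop on an object; "grip_force" is the grip in N (left out, the last holds). Time passes only in rows, so rows that do not move let the fingers close, or fill a call up. It gives the time, the measured TCP pose, the force and the opening at its end, in the units of the state.
- arm.read_state(): the state, without advancing time (a new reading comes with each control period).
- viewer.read_camera(name): name is "scene" or "top" or "wrist"; returns a dict with "color" (384x512x3 uint8, red, green, blue), "range_z" (384x512 float32, m along the optical axis (not along the pixel's ray), 0 where there is no reading), "intrinsics" (3x3 intrinsics, pixels), "view" (4x4, takes a point from world to camera coordinates). Camera axes: x right, y up, looking along -z (the intrinsics and any distortion apply to the point x, -y, -z); pixel columns grow to the right and rows downward; lengths in m; the calibration is good to about 2 mm. A picture is of the moment at which its call begins.
- arm.finish_job(): hands the job in, once; it reports no verdict.
The state is a dict: "t": time; "joint_positions": joint angles; "joint_velocities": joint speeds; "joint_torque": joint torques, N m; "tool_pos": TCP position; "orientation": TCP orientation; "wrist_force": force on the tool from outside, world axes, zero at the start; "moment": the same for the moment, N m; "gripper_width": finger opening in m.
Only numpy, scipy, OpenCV 4.12 (cv2) and the standard library are available. Lean on these libraries where they do the work, as an engineer would, in place of code of your own. Each camera call takes 0.05 s, during which the arm holds its last target. There are 200 camera calls.

## Task

Put together the two sawn wooden toy houses. First stand each house block on the board of its own size (large on large, small on small), upright, centred on the pencilled outline and square with it; only when both blocks stand there, set each one's own roof on top, large on large and small on small, sitting flat, centred and with its ridge running along the block's long side. Leave the two offcuts, the wedge and the stick, where they lie.

Things in the scene. Friction and masses are not known exactly. Their poses are not given: they have to be found in the camera images.
- board_large: large white-painted baseboard, 130 x 110 mm and 8 mm thick, fixed to the bench; origin at the centre of its underside, z up, x along its 130 mm side; centred on its top a pencilled rectangle 54 (x) x 44 (y) mm marks where the large block stands
- board_small: small white-painted baseboard, 95 x 80 mm and 8 mm thick, fixed to the bench; origin at the centre of its underside, z up, x along its 95 mm side; centred on its top a pencilled rectangle 38 (x) x 30 (y) mm marks where the small block stands
- block_large: large house block: loose solid pale wooden box 54 (x) x 44 (y) x 50 mm high with a flat top and dark door and windows on its two long sides, standing upright at the start, about 75 g; origin at the centre of its underside, z up, x along its 54 mm side
- block_small: small house block: loose solid pale wooden box 38 (x) x 30 (y) x 34 mm high with a flat top and dark door and windows on its two long sides, standing upright at the start, about 26 g; origin at the centre of its underside, z up, x along its 38 mm side
- roof_large: large roof: loose solid pale wooden gable roof, flat underside 62 (x) x 54 (y) mm, 6 mm high upright eaves, then two equal slopes up to a ridge 36 mm above the underside, lying ridge up at the start, about 36 g; the two gable ends (62 mm apart) are upright and flat; origin at the centre of its underside, z up, x along the ridge
- roof_small: small roof: loose solid pale wooden gable roof, flat underside 46 (x) x 38 (y) mm, 6 mm high upright eaves, then two equal slopes up to a ridge 28 mm above the underside, lying ridge up at the start, about 18 g; the two gable ends (46 mm apart) are upright and flat; origin at the centre of its underside, z up, x along the ridge
- offcut_wedge: waste wedge, to be left alone: loose pale wooden right-angled wedge 50 (x) x 36 (y) mm, one slope only, falling from 30 mm high at its -y side to nothing at its +y side; origin at the centre of its underside, z up
- offcut_stick: waste stick, to be left alone: loose pale wooden square stick 70 (x) x 20 (y) x 20 mm high; origin at the centre of its underside, z up
Mind the look-alikes: they are no part of the job. What is shaped like the block_large but purple or red is not meant.

How it is judged:
By the outcome, as a careful person would: the job done as asked, in the order asked, and still so for the second after the job is handed in, with the robot touching nothing.
It also fails if it takes over 128 s, if anything falls off the work surface, if the arm or the gripper's body presses on something with over 40 N, if the wrist force passes 120 N, or if a joint passes its speed limit or range.

## Working session

There is one attempt and no reset: what is moved stays moved. The work goes in short steps, Python scripts to look and compute and a tool call to move; the robot and the scene stay as the last step left them, time stands still between calls to the robot, and variables do not carry over. Pictures are saved under pics/ and viewed, about 12 in all and at most 16, crops included, and the job is handed in when it is done.

Besides the shell and the picture viewer there is one more tool, called as name(argument=value, ...), one argument or row to a line, values as JSON. jog_arm: Moves the arm, as the interface text tells. Its arguments: {"type":"object","properties":{"steps":{"type":"array","items":{"type":"object","properties":{"hand":{"type":"number"},"translation":{"type":"array","items":{"type":"number"}},"roll":{"type":"number"}}}},"grip_force":{"type":"number"}},"required":["steps"]}

```bash
mkdir -p pics; ls; cat > h.py <<'E'
import numpy as np, cv2
from rig import arm, viewer
def snap(n,f=None):
    c=viewer.read_camera(n)
    if f: cv2.imwrite('pics/'+f,cv2.cvtColor(c['color'],cv2.COLOR_RGB2BGR)); np.savez('pics/'+f[:-4]+'.npz',**c)
    return c
def cloud(c):
    K=c['intrinsics'];z=c['range_z'];v,u=np.mgrid[:z.shape[0],:z.shape[1]]
    p=np.stack([(u-K[0,2])/K[0,0]*z,-(v-K[1,2])/K[1,1]*z,-z,np.ones_like(z)],-1)
    return (p@np.linalg.inv(c['view']).T)[...,:3]
E
python3 - <<'E'
from h import *
for n in('top','scene'):
    c=snap(n,n+'0.png');print(n,c['intrinsics'].tolist(),c['view'].round(3).tolist())
print(arm.read_state())
E
```

```text
pics
top [[353.1665793631418, 0.0, 260.8767826804353], [0.0, 353.1665793631418, 195.5952830001787], [0.0, 0.0, 1.0]] [[0.003, -1.0, 0.027, -0.006], [0.992, 0.006, 0.124, -0.467], [-0.124, 0.026, 0.992, -0.749], [0.0, 0.0, 0.0, 1.0]]
scene [[449.2895583500883, 0.0, 254.63272724396137], [0.0, 449.2895583500883, 185.64426317877138], [0.0, 0.0, 1.0]] [[0.882, 0.471, 0.004, -0.421], [-0.389, 0.723, 0.57, 0.138], [0.266, -0.505, 0.821, -1.254], [0.0, 0.0, 0.0, 1.0]]
{'t': 0.1, 'joint_positions': array([-1.31123204e+00,  3.26881678e-01, -1.93477676e-01,  1.05204017e+00,
        2.96082398e-05,  1.43660699e+00]), 'joint_velocities': array([-0.0013143 , -0.00065061,  0.00110751, -0.00081365, -0.00069376,
       -0.00186412]), 'joint_torque': array([-3.11981455e-05, -4.44240618e+01,  2.63037854e+01,  7.88421719e-03,
       -1.72267551e-04, -1.12694003e-06]), 'tool_pos': array([ 0.21089248, -0.5073594 ,  0.21687605]), 'orientation': array([ 9.80681966e-01,  1.95607360e-01, -3.54423444e-05, -8.00952980e-04]), 'wrist_force': array([ 1.24475457,  0.28199291, -0.6222258 ]), 'moment': array([0.02304814, 0.01432523, 0.03192746]), 'gripper_width': 0.08566650490030442}
```

View pics/top0.png

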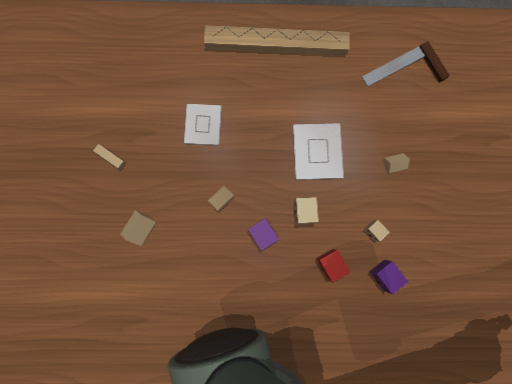

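View pics/scene0.png

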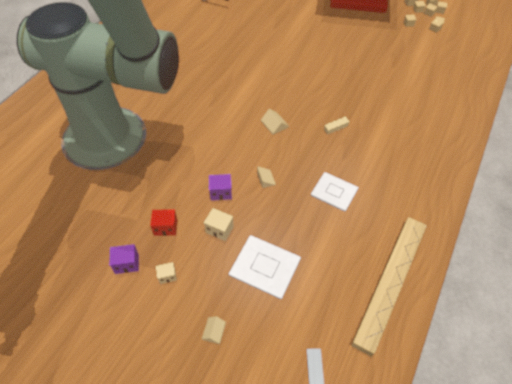

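```bash
cat > seg.py <<'E'
from h import *
c=snap('top') if 0 else np.load('pics/top0.npz')
P=cloud(c)
for n,(u,v) in dict(bs=(203,124),bl=(318,151),stick=(109,157),A=(138,228),B=(221,198),BL=(307,210),SB=(378,231),C=(397,163)).items():
    r=34 if n=='bl' else 26 if n=='bs' else 22
    q=P[v-r:v+r,u-r:u+r].reshape(-1,3); 
    h=q[(q[:,2]>.004)]; t=h[h[:,2]>h[:,2].max()-.004]
    R=cv2.minAreaRect((h[:,:2]*1000).astype(np.float32));T=cv2.minAreaRect((t[:,:2]*1000).astype(np.float32))
    print(n,'zmax',h[:,2].max().round(4),'base',np.median(q[q[:,2]<.004,2]).round(4),'all',np.round(R[0],1),np.round(R[1],1),round(R[2],1),'top',np.round(T[0],1),np.round(T[1],1),round(T[2],1))
im=cv2.imread('pics/top0.png')
a=[cv2.resize(im[v-25:v+25,u-25:u+25],(390,290*390//290),interpolation=cv2.INTER_CUBIC)[:290*2] for u,v in((138,228),(221,198),(397,163),(109,157))]
cv2.imwrite('pics/c1.png',cv2.resize(np.vstack([np.hstack(a[:2]),np.hstack(a[2:])]),(600,600)))
E
python3 seg.py
```

```text
bs zmax 0.801 base 0.0 all [525.  104.3] [341.4  99.5] 13.5 top [370.7  16.1] [0. 0.] 0.0
bl zmax 0.801 base 0.0001 all [ 496. -115.] [162.8 324.1] 70.4 top [370.7  16.1] [0. 0.] 0.0
stick zmax 0.801 base 0.0002 all [468.3 195.7] [408.1  23.1] 58.2 top [370.7  16.1] [0. 0.] 0.0
A zmax 0.801 base 0.0003 all [401.2 162.8] [ 80.1 290.5] 2.5 top [370.7  16.1] [0. 0.] 0.0
B zmax 0.801 base 0.0003 all [441.   52.3] [141.8  70.1] 53.5 top [370.7  16.1] [0. 0.] 0.0
BL zmax 0.801 base 0.0002 all [421.4 -56.8] [ 64.  165.6] 13.7 top [370.7  16.1] [0. 0.] 0.0
SB zmax 0.801 base 0.0003 all [ 401.2 -134.2] [296.4  79.2] 86.5 top [370.7  16.1] [0. 0.] 0.0
C zmax 0.801 base 0.0001 all [ 475.2 -157.6] [ 43.5 403. ] 24.9 top [370.7  16.1] [0. 0.] 0.0
```

View pics/c1.png

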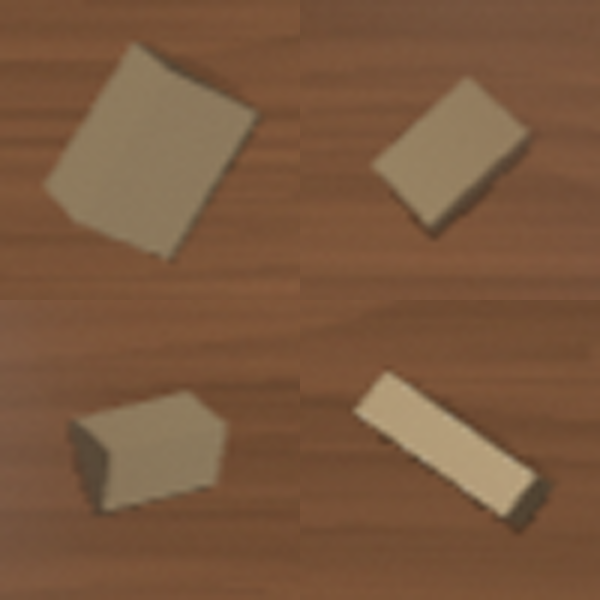

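```bash
sed -i "s/h=q\[(q\[:,2\]>.004)\]/h=q[(q[:,2]>.004)\&(q[:,2]<.2)]/" seg.py; python3 seg.py
python3 - <<'E'
from h import *
c=snap('wrist');print(c['view'].round(3).tolist())
E
```

```text
bs zmax 0.0125 base 0.0 all [635.2 132.2] [80.8 99. ] 87.4 top [636.1 131.4] [78.8 94.2] 88.1
bl zmax 0.0136 base 0.0001 all [ 575.7 -138.6] [145.6 142. ] 84.9 top [ 574.7 -135.5] [128.1 109.3] 1.2
stick zmax 0.0237 base 0.0002 all [556.8 338.7] [72.5 20.1] 55.4 top [556.5 338.2] [68.6 19.7] 55.5
A zmax 0.0383 base 0.0003 all [396.3 265.6] [80.2 85.4] 3.1 top [398. 268.] [ 7.  59.5] 60.8
B zmax 0.0311 base 0.0003 all [463.9  79.2] [81.9 63.1] 62.3 top [453.2  77. ] [ 5.  46.3] 45.7
BL zmax 0.0543 base 0.0002 all [ 431.9 -107.9] [60.6 56.6] 3.4 top [ 434.7 -101.5] [53.  43.5] 3.8
SB zmax 0.0379 base 0.0003 all [ 391.  -256.3] [80.5 38.4] 40.3 top [ 392.4 -259.8] [36.5 28.9] 44.8
C zmax 0.03 base 0.0001 all [ 548.6 -316.6] [38.1 48. ] 14.1 top [ 547.3 -315.7] [ 6.3 45.6] 12.1
[[0.383, -0.924, -0.002, -0.549], [0.882, 0.366, -0.298, 0.039], [0.276, 0.112, 0.955, -0.381], [0.0, 0.0, 0.0, 1.0]]
```

jog_arm(
  steps=[
    {"hand": -1,"translation": [0.53,0.967,0],"roll": -0.22},
    {"hand": -1,"translation": [0.53,0.967,0],"roll": -0.22},
    {"hand": -1,"translation": [0.53,0.967,0],"roll": -0.22},
    {"hand": -1,"translation": [0.53,0.967,0],"roll": -0.22},
    {"hand": -1,"translation": [0.53,0.967,0],"roll": -0.22},
    {"hand": -1,"translation": [0.53,0.967,0],"roll": -0.22},
    {"hand": -1,"translation": [0.53,0.967,0],"roll": -0.22},
    {"hand": -1,"translation": [0.53,0.967,0],"roll": -0.22},
    {"hand": -1,"translation": [0.53,0.967,0],"roll": -0.22},
    {"hand": -1,"translation": [0.53,0.967,0],"roll": -0.22},
  ],
  grip_force=40,
)

```text
t: 1.15
tool_pos: [0.3704, -0.2165, 0.2175]
orientation: [0.997, 0.081, -0.0, -0.0]
wrist_force: [0.9, -0.0, 0.8]
gripper_width: 0.0852
```

jog_arm(
  steps=[
    {"hand": -1,"translation": [0.53,0.967,0],"roll": -0.22},
    {"hand": -1,"translation": [0.53,0.967,0],"roll": -0.22},
    {"hand": -1,"translation": [0.53,0.967,0],"roll": -0.22},
    {"hand": -1,"translation": [0.53,0.967,0],"roll": -0.22},
    {"hand": -1,"translation": [0,0,-0.7],"roll": 0},
    {"hand": -1,"translation": [0,0,-0.7],"roll": 0},
    {"hand": -1,"translation": [0,0,-0.4],"roll": 0},
    {"hand": -1,"translation": [0,0,0],"roll": 0},
    {"hand": -1,"translation": [0,0,0],"roll": 0},
    {"hand": -1,"translation": [0,0,0],"roll": 0},
  ],
)

```text
t: 2.15
tool_pos: [0.4342, -0.1021, 0.1643]
orientation: [0.999, 0.036, 0.001, 0.0]
wrist_force: [0.0, -0.5, -0.2]
gripper_width: 0.0854
```

```bash
cat >> h.py <<'E'
def jaw(s):
    from scipy.spatial.transform import Rotation as Ro
    m=Ro.from_quat(s['orientation']).as_matrix(); return np.degrees(np.arctan2(m[1,1],m[0,1]))%180
def st():
    s=arm.read_state(); print('t',round(float(s['t']),2),'tcp',(s['tool_pos']*1000).round(1),'jaw',jaw(s).round(2),'w',round(s['gripper_width']*1000,1),'F',s['wrist_force'].round(1)); return s
def rect(c,x,y,z,rad=60,tol=4):
    """min-area rect (mm) of points within rad of (x,y) at height z +- tol; angle is of LONG side"""
    p=cloud(c).reshape(-1,3)*1000; p=p[np.isfinite(p).all(1)]
    k=(np.hypot(p[:,0]-x,p[:,1]-y)<rad)&(abs(p[:,2]-z)<tol); q=p[k]
    (cx,cy),(w,h),a=cv2.minAreaRect(q[:,:2].astype(np.float32))
    if h>w:a+=90;w,h=h,w
    print('rect',round(cx,1),round(cy,1),'size',round(w,1),round(h,1),'ang',round((a+90)%180-90,1),'zmed',np.median(q[:,2]).round(1),len(q))
E
python3 - <<'E'
from h import *
st(); c=snap('wrist','w1.png')
rect(c,434,-102,50); rect(c,575,-136,8,90); 
c=np.load('pics/top0.npz');rect(c,434,-102,50);rect(c,575,-136,8,90);rect(c,635,131,8,80);rect(c,392,-260,34)
E
```

```text
t 2.15 tcp [ 434.2 -102.1  164.3] jaw 94.07 w 85.4 F [ 0.  -0.5 -0.2]
rect 436.2 -103.7 size 53.6 43.9 ang 3.9 zmed 50.8 2175
rect 562.1 -138.4 size 110.5 100.8 ang -87.8 zmed 8.8 11175
rect 434.9 -101.6 size 54.0 44.4 ang 3.5 zmed 50.1 521
rect 573.5 -146.5 size 142.3 140.0 ang -2.7 zmed 8.0 2600
rect 635.2 132.2 size 99.0 80.8 ang -2.6 zmed 8.0 1381
rect 392.7 -260.2 size 37.9 30.1 ang 40.6 zmed 34.3 246
```

View pics/w1.png

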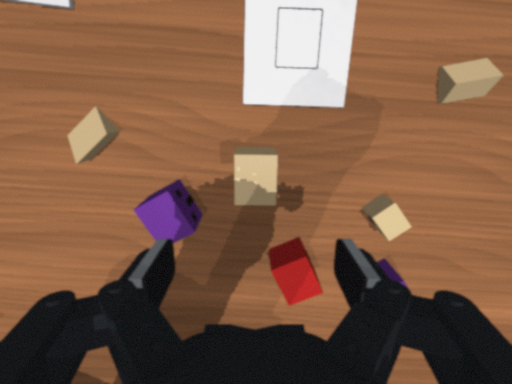

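jog_arm(
  steps=[
    {"hand": -1,"translation": [0.05,-0.03,-0.9],"roll": 0},
    {"hand": -1,"translation": [0,0,-0.9],"roll": 0},
    {"hand": -1,"translation": [0,0,-0.9],"roll": 0},
    {"hand": -1,"translation": [0,0,-0.9],"roll": 0},
    {"hand": -1,"translation": [0,0,-0.6],"roll": 0},
    {"hand": -1,"translation": [0,0,-0.21],"roll": 0},
    {"hand": -1,"translation": [0,0,0],"roll": 0},
    {"hand": 1,"translation": [0,0,0],"roll": 0},
    {"hand": 1,"translation": [0,0,0],"roll": 0},
    {"hand": 1,"translation": [0,0,0],"roll": 0},
  ],
)

```text
t: 3.2
tool_pos: [0.436, -0.103, 0.0322]
orientation: [0.999, 0.036, 0.001, 0.0]
wrist_force: [0.4, 0.0, 1.1]
gripper_width: 0.0439
```

jog_arm(
  steps=[
    {"hand": 1,"translation": [0,0,0],"roll": 0},
    {"hand": 1,"translation": [0,0,0],"roll": 0},
    {"hand": 1,"translation": [0,0,0],"roll": 0},
    {"hand": 1,"translation": [0,0,0.5],"roll": 0},
    {"hand": 1,"translation": [0,0,0.8],"roll": 0},
    {"hand": 1,"translation": [0,0,0.8],"roll": 0},
    {"hand": 1,"translation": [0,0,0.8],"roll": 0},
    {"hand": 1,"translation": [0,0,0.8],"roll": 0},
    {"hand": 1,"translation": [0,0,0],"roll": 0},
    {"hand": 1,"translation": [0,0,0],"roll": 0},
  ],
)

```text
t: 4.2
tool_pos: [0.4355, -0.1028, 0.1426]
orientation: [0.999, 0.036, 0.001, 0.0]
wrist_force: [0.3, 0.6, -0.6]
gripper_width: 0.0416
```

```bash
python3 - <<'E'
from h import *
s=st(); c=snap('wrist','w2.png');p=s['tool_pos']*1000
for z in (10,15,20): rect(c,p[0],p[1],p[2]+z,45,4)
p=cloud(c).reshape(-1,3)*1000
k=(abs(p[:,2]-8)<4)&(p[:,0]>480)&(p[:,1]<20)&(p[:,1]>-260); q=p[k]
R=cv2.minAreaRect(q[:,:2].astype(np.float32));print(R,len(q))
E
```

```text
t 4.2 tcp [ 435.5 -102.8  142.6] jaw 94.08 w 41.6 F [ 0.3  0.6 -0.6]
rect 462.1 -101.5 size 42.9 1.0 ang -86.6 zmed 152.7 337
rect 435.2 -103.2 size 55.0 44.1 ang 3.5 zmed 160.7 6308
rect 435.7 -103.3 size 64.2 54.8 ang -84.9 zmed 160.8 6689
((554.9720458984375, -106.2109146118164), (96.81183624267578, 178.6558074951172), 5.031554698944092) 12145
```

View pics/w2.png

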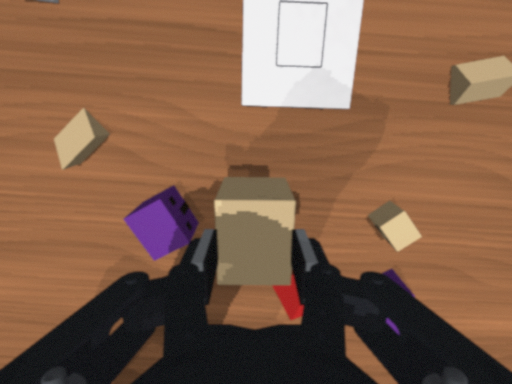

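jog_arm(
  steps=[
    {"hand": 1,"translation": [0.5,-0.275,0],"roll": -0.11},
    {"hand": 1,"translation": [0.5,-0.275,0],"roll": -0.11},
    {"hand": 1,"translation": [0.5,-0.275,0],"roll": -0.11},
    {"hand": 1,"translation": [0.5,-0.275,0],"roll": -0.11},
    {"hand": 1,"translation": [0,0,0],"roll": 0},
    {"hand": 1,"translation": [0,0,0],"roll": 0},
    {"hand": 1,"translation": [0,0,0],"roll": 0},
    {"hand": 1,"translation": [0,0,0],"roll": 0},
    {"hand": 1,"translation": [0,0,0],"roll": 0},
    {"hand": 1,"translation": [0,0,0],"roll": 0},
  ],
)

```text
t: 5.25
tool_pos: [0.4949, -0.1355, 0.1424]
orientation: [1.0, 0.013, 0.0, 0.0]
wrist_force: [0.4, -0.0, -0.5]
gripper_width: 0.0419
```

```bash
cat >> h.py <<'E'
def board(c,x,y,rad,tag=None):
    """outline rect: dark pixels inside the white board at z~8"""
    P=cloud(c)*1000; im=c['color'].astype(int)
    near=(np.hypot(P[...,0]-x,P[...,1]-y)<rad)&(abs(P[...,2]-8)<5)
    white=(near&(im.min(-1)>120)&(np.ptp(im,axis=-1)<40))
    n,l,s,_=cv2.connectedComponentsWithStats(white.astype(np.uint8))
    cs,h=cv2.findContours(cv2.morphologyEx(white.astype(np.uint8),cv2.MORPH_OPEN,np.ones((2,2),np.uint8)),cv2.RETR_CCOMP,cv2.CHAIN_APPROX_NONE)
    for k in cs:
        if cv2.contourArea(k)<150: continue
        q=P[k[:,0,1],k[:,0,0],:2].astype(np.float32)
        (cx,cy),(w,hh),a=cv2.minAreaRect(q)
        if hh>w:a+=90;w,hh=hh,w
        print('  board contour',round(cx,1),round(cy,1),'size',round(w,1),round(hh,1),'ang',round((a+90)%180-90,1))
E
python3 - <<'E'
from h import *
s=st(); c=snap('wrist','w3.png');p=s['tool_pos']*1000
rect(c,p[0],p[1],p[2]+18,45,3)
board(c,575,-136,100)
c=snap('top');print('top');board(c,575,-136,100);board(c,635,131,80)
E
```

```text
t 5.25 tcp [ 494.9 -135.5  142.4] jaw 91.45 w 41.9 F [ 0.4 -0.  -0.5]
rect 494.8 -136.0 size 54.9 54.0 ang 1.0 zmed 160.5 6609
  board contour 575.3 -139.0 size 132.9 112.5 ang 2.2
top
  board contour 512.7 -76.1 size 337.0 101.7 ang -27.5
  board contour 635.6 129.4 size 94.7 79.6 ang -1.5
```

View pics/w3.png

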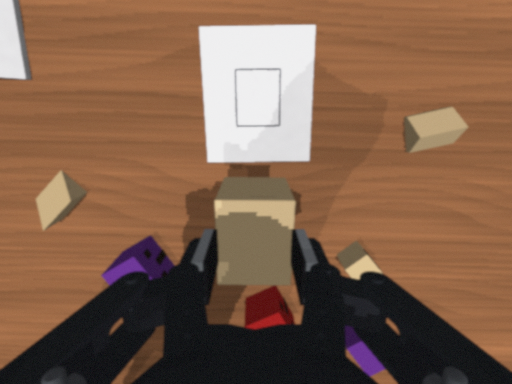

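```bash
cat >> h.py <<'E'
def pix(c,uv,z=.008):
    K=c['intrinsics'];M=np.linalg.inv(c['view']);o=M[:3,3];r=[]
    for u,v in uv:
        d=M[:3,:3]@np.array([(u-K[0,2])/K[0,0],-(v-K[1,2])/K[1,1],-1]); r.append((o+d*(z-o[2])/d[2])*1000)
    return np.array(r)
def quad(p):
    R=cv2.minAreaRect(p[:,:2].astype(np.float32)); print('quad mean',p[:,:2].mean(0).round(1),'rect',np.round(R[0],1),np.round(R[1],1),round(R[2],1))
def outline(c,x,y,hx,hy):
    """fit centre+yaw of the pencil rectangle: darkest sum in image along projected rectangle"""
    from scipy.optimize import minimize
    g=cv2.GaussianBlur(cv2.cvtColor(c['color'],cv2.COLOR_RGB2GRAY).astype(np.float32),(0,0),1.0);K=c['intrinsics'];V=c['view']
    t=np.linspace(-1,1,60);o=np.ones(60)
    L=np.vstack([np.c_[t*hx,o*hy],np.c_[t*hx,-o*hy],np.c_[o*hx,t*hy],np.c_[-o*hx,t*hy]])
    def f(q):
        a=np.radians(q[2]);w=L@np.array([[np.cos(a),np.sin(a)],[-np.sin(a),np.cos(a)]])+q[:2]
        k=np.c_[w/1000,np.full(len(w),.008),np.ones(len(w))]@V.T
        u=(K[0,0]*k[:,0]/-k[:,2]+K[0,2]).astype(np.float32);v=(-K[1,1]*k[:,1]/-k[:,2]+K[1,2]).astype(np.float32)
        return float(cv2.remap(g,u[None],v[None],cv2.INTER_LINEAR).mean())
    best=min((f((x+i,y+j,a)),x+i,y+j,a) for i in range(-8,9) for j in range(-8,9) for a in range(-6,7,2))
    r=minimize(f,best[1:],method='Nelder-Mead');print('outline',r.x.round(2),round(r.fun,1));return r.x
E
python3 - <<'E'
from h import *
c=np.load('pics/w3.npz');quad(pix(c,[(235,69),(279.5,69),(280,126),(237,126)])); outline(c,575,-136,27,22)
c=np.load('pics/top0.npz');outline(c,575,-136,27,22);outline(c,635,131,19,15)
E
```

```text
quad mean [ 576.2 -137.5] rect [ 576.3 -137.8] [55.3 44.7] 2.4
outline [ 576.59 -137.06    1.99] 196.6
outline [ 575.82 -135.93    0.  ] 168.0
outline [810.46 109.44  -3.53] 81.2
```

jog_arm(
  steps=[
    {"hand": 1,"translation": [0.68,-0.01,0],"roll": 0.1},
    {"hand": 1,"translation": [0.68,-0.01,0],"roll": 0},
    {"hand": 1,"translation": [0.68,-0.01,-0.3],"roll": 0},
    {"hand": 1,"translation": [0.68,-0.01,-0.6],"roll": 0},
    {"hand": 1,"translation": [0,0,-0.8],"roll": 0},
    {"hand": 1,"translation": [0,0,-0.8],"roll": 0},
    {"hand": 1,"translation": [0,0,-0.5],"roll": 0},
    {"hand": 1,"translation": [0,0,-0.2],"roll": 0},
    {"hand": 1,"translation": [0,0,0],"roll": 0},
    {"hand": 1,"translation": [0,0,0],"roll": 0},
  ],
)

```text
t: 6.35
tool_pos: [0.5773, -0.1371, 0.0471]
orientation: [1.0, 0.018, 0.001, 0.0]
wrist_force: [0.2, -0.3, -0.7]
gripper_width: 0.0416
```

jog_arm(
  steps=[
    {"hand": 1,"translation": [-0.02,0,-0.12],"roll": 0},
    {"hand": 1,"translation": [0,0,-0.1],"roll": 0},
    {"hand": 1,"translation": [0,0,0],"roll": 0},
    {"hand": -1,"translation": [0,0,0],"roll": 0},
    {"hand": -1,"translation": [0,0,0],"roll": 0},
    {"hand": -1,"translation": [0,0,0],"roll": 0},
    {"hand": -1,"translation": [0,0,0.5],"roll": 0},
    {"hand": -1,"translation": [0,0,0.9],"roll": 0},
    {"hand": -1,"translation": [0,0,0.9],"roll": 0},
    {"hand": -1,"translation": [0,0,0.9],"roll": 0},
  ],
)

```text
t: 7.35
tool_pos: [0.5759, -0.1368, 0.1364]
orientation: [1.0, 0.018, -0.0, -0.0]
wrist_force: [0.6, -0.0, -0.1]
gripper_width: 0.0855
```

jog_arm(
  steps=[
    {"hand": -1,"translation": [-0.76,-0.52,0],"roll": 0.9},
    {"hand": -1,"translation": [-0.76,-0.52,0],"roll": 0.9},
    {"hand": -1,"translation": [-0.76,-0.52,0],"roll": 0.9},
    {"hand": -1,"translation": [-0.76,-0.52,0],"roll": 0.9},
    {"hand": -1,"translation": [-0.76,-0.52,0],"roll": 0.9},
    {"hand": -1,"translation": [-0.76,-0.52,0],"roll": 0.9},
    {"hand": -1,"translation": [-0.76,-0.52,0],"roll": 0.9},
    {"hand": -1,"translation": [-0.76,-0.52,0],"roll": 0.9},
    {"hand": -1,"translation": [0,0,0],"roll": 0},
    {"hand": -1,"translation": [0,0,0],"roll": 0},
  ],
)

```text
t: 8.35
tool_pos: [0.3937, -0.2619, 0.1358]
orientation: [0.923, 0.384, 0.0, 0.0]
wrist_force: [0.2, 0.2, -0.0]
gripper_width: 0.0857
```

```bash
python3 - <<'E'
from h import *
s=st(); c=snap('wrist','w4.png');rect(c,393,-261,34,40,3);rect(c,576,-137,58,40,3)
c=snap('top','top1.png');print('top');rect(c,575,-136,58,50,4)
outline(c,635,131,19,15)
E
```

```text
t 8.35 tcp [ 393.7 -261.9  135.8] jaw 135.11 w 85.7 F [ 0.2  0.2 -0. ]
rect 393.5 -262.5 size 38.0 29.9 ang 42.5 zmed 34.8 1140
rect 0.0 0.0 size 0.0 0.0 ang 0.0 zmed nan 0
top
rect 575.4 -135.7 size 54.7 44.2 ang 1.4 zmed 58.0 499
outline [810.58 109.49  -3.54] 85.6
  return _methods._mean(a, axis=axis, dtype=dtype,
  ret = ret.dtype.type(ret / rcount)
```

View pics/w4.png

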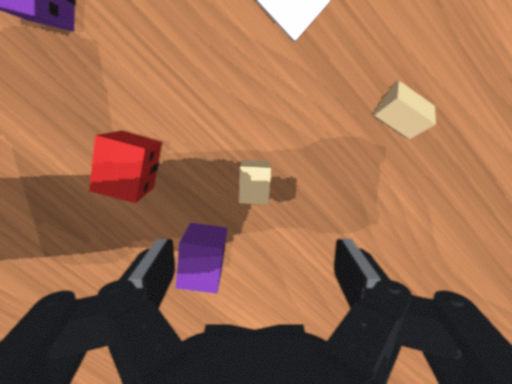

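```bash
python3 - <<'E'
from h import *
c=np.load('pics/w4.npz');P=cloud(c)*1000;im=c['color'].astype(int)
for nm,k in (('purple',(im[...,2]>im[...,1]+40)),('red',(im[...,0]>im[...,1]+80)&(im[...,2]<60))):
    k&=(P[...,2]>10)&(P[...,2]<70);q=P[k][:,:2]-[393.5,-262.5]
    a=np.radians(45);x=q@[np.cos(a),np.sin(a)];y=q@[-np.sin(a),np.cos(a)]
    for lo,hi in((-130,-30),(-30,30),(30,130)):
        m=(x>lo)&(x<hi)&(abs(y)<130)
        if m.sum()>20: print(nm,'toolx',x[m].min().round(),x[m].max().round(),'jaw',y[m].min().round(),y[m].max().round(),m.sum())
E
```

```text
purple toolx -112.0 -53.0 jaw 32.0 82.0 2690
red toolx -12.0 30.0 jaw 99.0 130.0 1358
red toolx 30.0 49.0 jaw 97.0 130.0 868
```

jog_arm(
  steps=[
    {"hand": -1,"translation": [0,-0.02,-0.8],"roll": -0.43},
    {"hand": -1,"translation": [0,0,-0.9],"roll": 0},
    {"hand": -1,"translation": [0,0,-0.9],"roll": 0},
    {"hand": -1,"translation": [0,0,-0.7],"roll": 0},
    {"hand": -1,"translation": [0,0,-0.29],"roll": 0},
    {"hand": -1,"translation": [0,0,0],"roll": 0},
    {"hand": 1,"translation": [0,0,0],"roll": 0},
    {"hand": 1,"translation": [0,0,0],"roll": 0},
    {"hand": 1,"translation": [0,0,0],"roll": 0},
    {"hand": 1,"translation": [0,0,0],"roll": 0},
  ],
)

```text
t: 9.45
tool_pos: [0.3942, -0.2627, 0.0287]
orientation: [0.932, 0.364, 0.0, 0.001]
wrist_force: [-0.7, -0.5, 0.4]
gripper_width: 0.028
```

jog_arm(
  steps=[
    {"hand": 1,"translation": [0,0,0],"roll": 0},
    {"hand": 1,"translation": [0,0,0],"roll": 0},
    {"hand": 1,"translation": [0,0,0.5],"roll": 0},
    {"hand": 1,"translation": [0,0,0.9],"roll": 0},
    {"hand": 1,"translation": [0,0,0.9],"roll": 0},
    {"hand": 1,"translation": [0,0,0.9],"roll": 0},
    {"hand": 1,"translation": [0,0,0.9],"roll": 0},
    {"hand": 1,"translation": [0,0,0],"roll": 0},
    {"hand": 1,"translation": [0,0,0],"roll": 0},
    {"hand": 1,"translation": [0,0,0],"roll": 0},
  ],
)

```text
t: 10.45
tool_pos: [0.3931, -0.2617, 0.15]
orientation: [0.932, 0.364, -0.0, -0.001]
wrist_force: [0.4, 0.2, -0.3]
gripper_width: -0.0002
```

```bash
python3 - <<'E'
from h import *
s=st(); c=snap('wrist','w5.png');rect(c,393,-261,34,40,3);
c=snap('top','top2.png');rect(c,393,-261,34,40,3)
E
```

```text
t 10.45 tcp [ 393.1 -261.7  150. ] jaw 132.66 w -0.2 F [ 0.4  0.2 -0.3]
rect 393.7 -262.5 size 38.4 29.8 ang 41.7 zmed 34.7 1054
rect 392.9 -260.3 size 37.1 30.5 ang 42.1 zmed 34.1 231
```

View pics/w5.png

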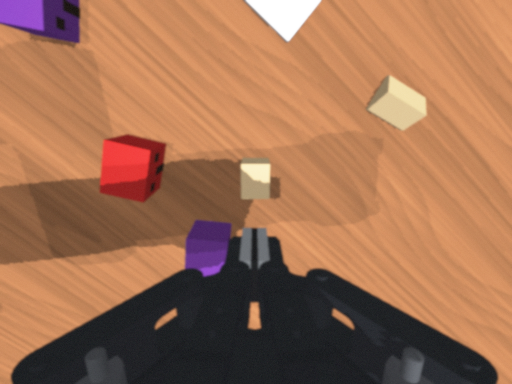

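jog_arm(
  steps=[
    {"hand": -1,"translation": [0.02,-0.02,0],"roll": -0.1},
    {"hand": -1,"translation": [0,0,0],"roll": 0},
    {"hand": -1,"translation": [0,0,0],"roll": 0},
    {"hand": -1,"translation": [0,0,-0.9],"roll": 0},
    {"hand": -1,"translation": [0,0,-0.9],"roll": 0},
    {"hand": -1,"translation": [0,0,-0.9],"roll": 0},
    {"hand": -1,"translation": [0,0,-0.9],"roll": 0},
    {"hand": -1,"translation": [0,0,-0.5],"roll": 0},
    {"hand": -1,"translation": [0,0,0],"roll": 0},
    {"hand": -1,"translation": [0,0,0],"roll": 0},
  ],
  grip_force=70,
)

```text
t: 11.55
tool_pos: [0.3943, -0.2629, 0.0281]
orientation: [0.933, 0.359, -0.0, -0.0]
wrist_force: [-0.3, -0.9, 0.9]
gripper_width: 0.0858
```

jog_arm(
  steps=[
    {"hand": 1,"translation": [0,0,0],"roll": 0},
    {"hand": 1,"translation": [0,0,0],"roll": 0},
    {"hand": 1,"translation": [0,0,0],"roll": 0},
    {"hand": 1,"translation": [0,0,0],"roll": 0},
    {"hand": 1,"translation": [0,0,0],"roll": 0},
    {"hand": 1,"translation": [0,0,0],"roll": 0},
    {"hand": 1,"translation": [0,0,0],"roll": 0},
    {"hand": 1,"translation": [0,0,0.2],"roll": 0},
    {"hand": 1,"translation": [0,0,0.2],"roll": 0},
    {"hand": 1,"translation": [0,0,0.2],"roll": 0},
  ],
)

```text
t: 12.55
tool_pos: [0.3945, -0.263, 0.0466]
orientation: [0.933, 0.359, 0.0, 0.0]
wrist_force: [-0.7, 0.8, 0.1]
gripper_width: 0.0001
```

```bash
python3 - <<'E'
from h import *
s=st(); c=snap('wrist','w6.png');
for z in(34,40,48,55): rect(c,393,-261,z,40,3)
c=snap('scene','s2.png'); im=cv2.imread('pics/s2.png')
cv2.imwrite('pics/s2c.png',np.hstack([cv2.resize(im[200:300,100:220],(480,400),interpolation=cv2.INTER_CUBIC)]))
w=cv2.imread('pics/w6.png')[150:330,160:352];cv2.imwrite('pics/w6c.png',np.hstack([cv2.resize(w,(427,400)),cv2.imread('pics/s2c.png')[:,:370]]))
E
```

```text
t 12.55 tcp [ 394.5 -263.    46.6] jaw 132.06 w 0.1 F [-0.7  0.8  0.1]
rect 396.4 -259.9 size 30.9 30.0 ang 42.3 zmed 34.7 1643
rect 403.0 -256.9 size 0.0 0.0 ang 0.0 zmed 37.1 1
rect 0.0 0.0 size 0.0 0.0 ang 0.0 zmed nan 0
rect 0.0 0.0 size 0.0 0.0 ang 0.0 zmed nan 0
  return _methods._mean(a, axis=axis, dtype=dtype,
  ret = ret.dtype.type(ret / rcount)
```

View pics/w6c.png

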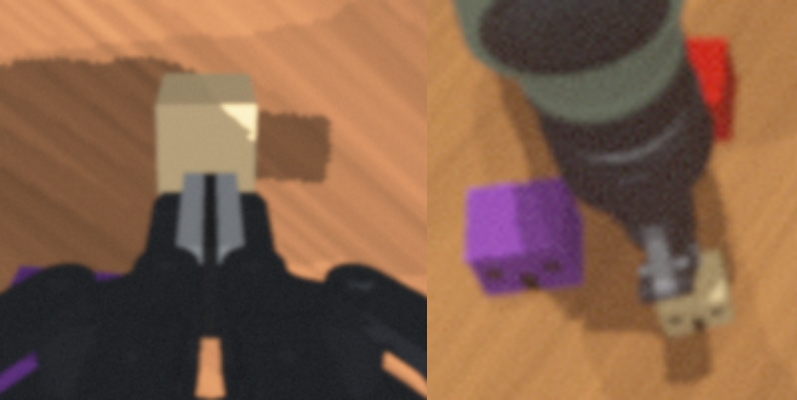

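```bash
python3 - <<'E'
from h import *
for f,uv in (('w6',[(246,231),(246,240),(246,255),(263,231),(263,240),(263,255)]),('w5',[(248,232),(248,245),(248,255),(262,232),(262,245),(262,255)]),('w4',[(165,245),(165,255),(345,245),(345,255)]),('w2',[(212,234),(300,234)])):
    c=np.load('pics/%s.npz'%f);P=cloud(c)*1000
    for u,v in uv: print(f,u,v,P[v,u].round(1))
E
```

```text
w6 246 231 [ 399.3 -252.7   69.7]
w6 246 240 [ 399.5 -252.9   79.9]
w6 246 255 [ 400.  -253.    94.7]
w6 263 231 [ 405.7 -259.2   70.5]
w6 263 240 [ 405.5 -259.    80.5]
w6 263 255 [ 404.8 -259.1   93.9]
w5 248 232 [ 398.5 -252.3  174. ]
w5 248 245 [ 398.6 -252.6  187.8]
w5 248 255 [ 398.9 -252.6  197.4]
w5 262 232 [ 403.8 -257.6  174.6]
w5 262 245 [ 403.3 -257.6  188. ]
w5 262 255 [ 403.4 -257.1  198. ]
w4 165 245 [ 370.7 -223.9  174.5]
w4 165 255 [ 368.  -227.   176.9]
w4 345 245 [ 432.2 -285.4  174.4]
w4 345 255 [ 429.5 -286.3  179.2]
w2 212 234 [444.7 -80.3 169.7]
w2 300 234 [ 447.6 -126.4  169. ]
```

```bash
python3 - <<'E'
from h import *
for f,us,t in (('w2',(206,210,214,300,304),(435.5,-102.8,142.6)),('w6',(246,263),(394.5,-263,46.6))):
    c=np.load('pics/%s.npz'%f);P=cloud(c)*1000
    for u in us: print(f,u,[(v,*(P[v,u]-t).round(0).astype(int)) for v in range(216,296,6)])
w=cv2.imread('pics/w2.png')[150:310,160:352];cv2.imwrite('pics/w2c.png',cv2.resize(w,(720,600),interpolation=cv2.INTER_CUBIC))
E
```

```text
w2 206 [(216, np.int64(-54), np.int64(53), np.int64(-142)), (222, np.int64(-62), np.int64(53), np.int64(-143)), (228, np.int64(-69), np.int64(53), np.int64(-142)), (234, np.int64(9), np.int64(26), np.int64(27)), (240, np.int64(9), np.int64(25), np.int64(34)), (246, np.int64(9), np.int64(24), np.int64(40)), (252, np.int64(9), np.int64(23), np.int64(45)), (258, np.int64(9), np.int64(22), np.int64(50)), (264, np.int64(8), np.int64(21), np.int64(53)), (270, np.int64(6), np.int64(21), np.int64(54)), (276, np.int64(2), np.int64(21), np.int64(54)), (282, np.int64(-1), np.int64(21), np.int64(54)), (288, np.int64(-3), np.int64(21), np.int64(55)), (294, np.int64(-7), np.int64(21), np.int64(54))]
w2 210 [(216, np.int64(-53), np.int64(48), np.int64(-141)), (222, np.int64(-61), np.int64(48), np.int64(-141)), (228, np.int64(-69), np.int64(48), np.int64(-142)), (234, np.int64(9), np.int64(24), np.int64(27)), (240, np.int64(9), np.int64(23), np.int64(34)), (246, np.int64(9), np.int64(22), np.int64(39)), (252, np.int64(8), np.int64(21), np.int64(44)), (258, np.int64(5), np.int64(21), np.int64(44)), (
[... 3088 characters left out ...]
(8), np.int64(72))]
w6 263 [(216, np.int64(7), np.int64(-1), np.int64(-11)), (222, np.int64(4), np.int64(-4), np.int64(-12)), (228, np.int64(11), np.int64(3), np.int64(19)), (234, np.int64(11), np.int64(3), np.int64(26)), (240, np.int64(11), np.int64(4), np.int64(34)), (246, np.int64(11), np.int64(4), np.int64(39)), (252, np.int64(11), np.int64(4), np.int64(46)), (258, np.int64(11), np.int64(4), np.int64(51)), (264, np.int64(11), np.int64(5), np.int64(57)), (270, np.int64(11), np.int64(5), np.int64(61)), (276, np.int64(11), np.int64(5), np.int64(65)), (282, np.int64(11), np.int64(6), np.int64(69)), (288, np.int64(11), np.int64(6), np.int64(73)), (294, np.int64(9), np.int64(4), np.int64(73))]
```

View pics/w2c.png

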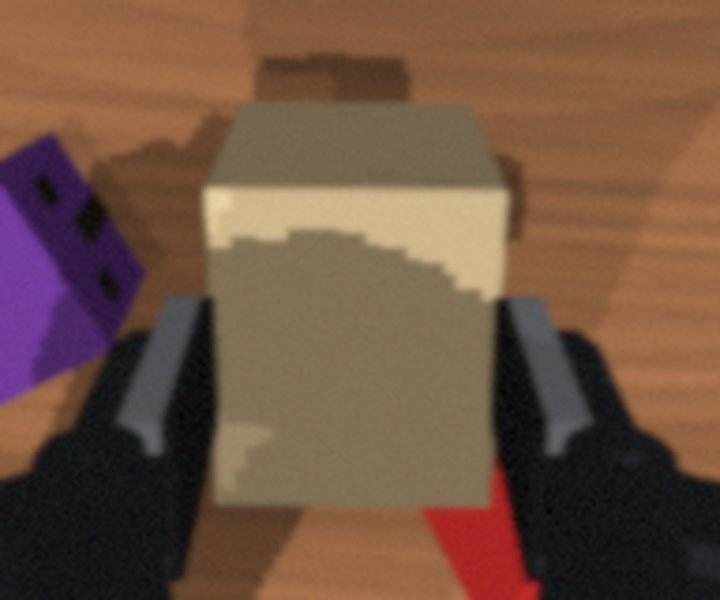

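jog_arm(
  steps=[
    {"hand": 1,"translation": [0,0,0.8],"roll": 0},
    {"hand": -1,"translation": [0,0,0.2],"roll": 0},
    {"hand": -1,"translation": [0,0,0],"roll": 0},
    {"hand": -1,"translation": [0,0,0],"roll": 0},
    {"hand": -1,"translation": [0,0,0],"roll": 0},
    {"hand": -1,"translation": [-0.02,0,-0.8],"roll": 0},
    {"hand": -1,"translation": [0,0,-0.8],"roll": 0},
    {"hand": -1,"translation": [0,0,-0.5],"roll": 0},
    {"hand": -1,"translation": [0,0,-0.2],"roll": 0},
    {"hand": -1,"translation": [0,0,0],"roll": 0},
  ],
  grip_force=40,
)

```text
t: 13.65
tool_pos: [0.3929, -0.2621, 0.0059]
orientation: [0.933, 0.359, -0.001, -0.001]
wrist_force: [0.3, 0.5, 0.6]
gripper_width: 0.0852
```

```bash
python3 - <<'E'
from h import *
s=st(); c=snap('wrist','w7.png'); P=cloud(c)*1000
for u in (160,165,170,345,350): print(u,[(v,*(P[v,u]-s['tool_pos']*1000).round(0).astype(int).tolist()) for v in range(226,262,6)])
rect(c,393,-261,34,40,3)
E
```

```text
t 13.65 tcp [ 392.9 -262.1    5.9] jaw 132.06 w 85.2 F [0.3 0.5 0.6]
160 [(226, -40, 46, -4), (232, -43, 43, -4), (238, -47, 40, -4), (244, -23, 41, 37), (250, -22, 40, 43), (256, -21, 38, 48)]
165 [(226, -38, 43, -5), (232, -42, 41, -4), (238, -46, 38, -5), (244, -21, 39, 38), (250, -22, 38, 41), (256, -24, 36, 42)]
170 [(226, -36, 41, -5), (232, -40, 38, -5), (238, -43, 36, -5), (244, -23, 37, 33), (250, -25, 35, 34), (256, -26, 33, 36)]
345 [(226, 40, -43, -4), (232, 37, -47, -5), (238, 34, -50, -5), (244, 37, -26, 37), (250, 36, -25, 42), (256, 34, -27, 43)]
350 [(226, 42, -46, -6), (232, 39, -49, -6), (238, 36, -52, -5), (244, 39, -27, 38), (250, 38, -26, 44), (256, 37, -25, 48)]
rect 393.6 -262.4 size 38.2 30.1 ang 42.1 zmed 34.7 3666
```

View pics/w7.png

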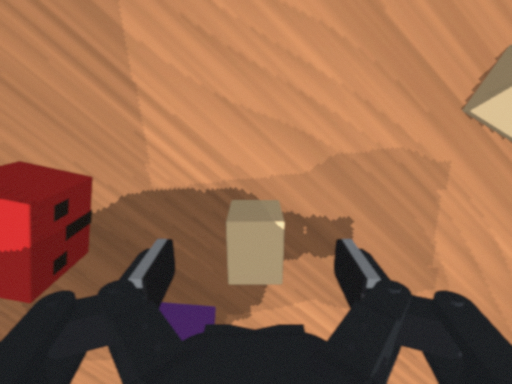

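jog_arm(
  steps=[
    {"hand": -1,"translation": [0.02,-0.01,-0.3],"roll": 0},
    {"hand": -1,"translation": [0,0,-0.23],"roll": 0},
    {"hand": -1,"translation": [0,0,0],"roll": 0},
    {"hand": 1,"translation": [0,0,0],"roll": 0},
    {"hand": 1,"translation": [0,0,0],"roll": 0},
    {"hand": 1,"translation": [0,0,0],"roll": 0},
    {"hand": 1,"translation": [0,0,0],"roll": 0},
    {"hand": 1,"translation": [0,0,0],"roll": 0},
    {"hand": 1,"translation": [0,0,0],"roll": 0},
    {"hand": 1,"translation": [0,0,0],"roll": 0},
  ],
)

```text
t: 14.7
tool_pos: [0.3946, -0.2634, -0.0086]
orientation: [0.933, 0.359, 0.0, 0.0]
wrist_force: [0.1, 0.3, 5.4]
gripper_width: 0.0295
```

jog_arm(
  steps=[
    {"hand": 1,"translation": [0,0,0.5],"roll": 0},
    {"hand": 1,"translation": [0,0,0.9],"roll": 0},
    {"hand": 1,"translation": [0,0,0.9],"roll": 0},
    {"hand": 1,"translation": [0,0,0.9],"roll": 0},
    {"hand": 1,"translation": [0,0,0.8],"roll": 0},
    {"hand": 1,"translation": [0.386,0.933,0],"roll": -0.52},
    {"hand": 1,"translation": [0.386,0.933,0],"roll": -0.52},
    {"hand": 1,"translation": [0.386,0.933,0],"roll": -0.52},
    {"hand": 1,"translation": [0.386,0.933,0],"roll": -0.52},
    {"hand": 1,"translation": [0.386,0.933,0],"roll": -0.52},
  ],
)

```text
t: 15.7
tool_pos: [0.4522, -0.1219, 0.1108]
orientation: [0.974, 0.228, -0.0, -0.0]
wrist_force: [0.0, -1.1, 0.3]
gripper_width: 0.0295
```

jog_arm(
  steps=[
    {"hand": 1,"translation": [0.386,0.933,0],"roll": -0.52},
    {"hand": 1,"translation": [0.386,0.933,0],"roll": -0.52},
    {"hand": 1,"translation": [0.386,0.933,0],"roll": -0.52},
    {"hand": 1,"translation": [0.386,0.933,0],"roll": -0.52},
    {"hand": 1,"translation": [0.386,0.933,0],"roll": -0.52},
    {"hand": 1,"translation": [0.386,0.933,0],"roll": -0.52},
    {"hand": 1,"translation": [0.386,0.933,0],"roll": -0.52},
    {"hand": 1,"translation": [0.386,0.933,0],"roll": -0.52},
    {"hand": 1,"translation": [0.386,0.933,0],"roll": -0.52},
    {"hand": 1,"translation": [0,0,0],"roll": 0},
  ],
)

```text
t: 16.7
tool_pos: [0.5583, 0.0958, 0.1106]
orientation: [1.0, 0.013, -0.0, -0.013]
wrist_force: [-1.0, -0.4, -0.3]
gripper_width: 0.0296
```

```bash
python3 - <<'E'
from h import *
s=st(); c=snap('wrist','w8.png');p=s['tool_pos']*1000
for d in(38,42,46):rect(c,p[0],p[1],p[2]+d,40,2.5)
board(c,636,128,75);outline(c,636,128,19,15)
w=cv2.imread('pics/w8.png');cv2.imwrite('pics/w8c.png',cv2.resize(w[0:300,100:500],(800,600)))
E
```

```text
t 16.7 tcp [558.3  95.8 110.6] jaw 91.45 w 29.6 F [-1.  -0.4 -0.3]
rect 571.0 94.5 size 56.3 13.3 ang -88.9 zmed 148.7 526
rect 558.4 94.2 size 56.6 38.4 ang -89.3 zmed 153.9 4608
rect 558.9 93.9 size 56.4 37.4 ang -87.5 zmed 154.5 2004
  board contour 636.7 129.5 size 97.4 81.2 ang -2.4
outline [637.78 130.54  -2.08] 195.5
```

View pics/w8c.png

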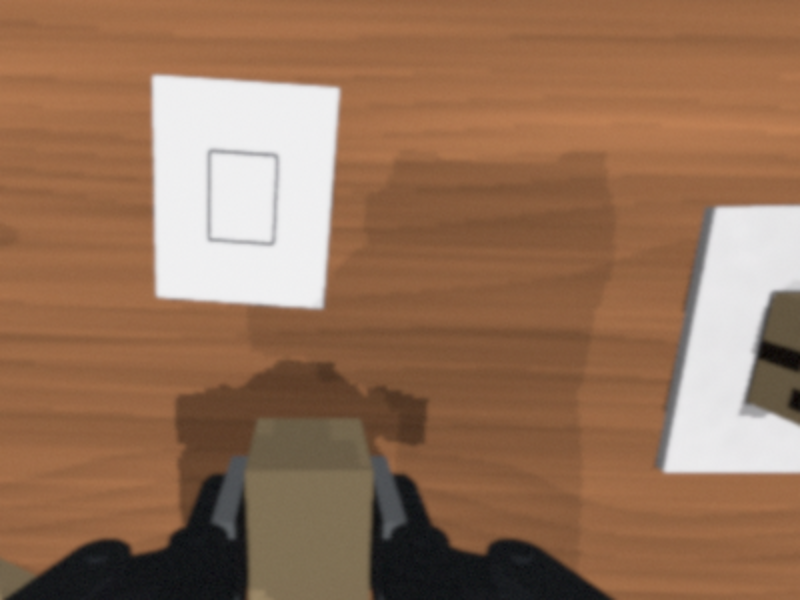

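```bash
python3 - <<'E'
from h import *
c=np.load('pics/w8.npz');print(pix(c,[(223.5,235),(285.5,235)],.1546).round(1));quad(pix(c,[(204,75),(238.5,77),(237,121.5),(204,120)]))
c=np.load('pics/w5.npz');P=cloud(c)*1000
E
```

```text
[[576.6 108.8 154.6]
 [577.7  80.5 154.6]]
quad mean [637.7 130.3] rect [637.6 130.3] [30.6 38.6] 88.3
```

jog_arm(
  steps=[
    {"hand": 1,"translation": [0.53,0.24,0],"roll": -0.3},
    {"hand": 1,"translation": [0.53,0.24,0],"roll": -0.3},
    {"hand": 1,"translation": [0.53,0.24,0],"roll": 0},
    {"hand": 1,"translation": [0.53,0.24,0],"roll": 0},
    {"hand": 1,"translation": [0.53,0.24,-0.4],"roll": 0},
    {"hand": 1,"translation": [0,0,-0.8],"roll": 0},
    {"hand": 1,"translation": [0,0,-0.8],"roll": 0},
    {"hand": 1,"translation": [0,0,-0.8],"roll": 0},
    {"hand": 1,"translation": [0,0,-0.3],"roll": 0},
    {"hand": 1,"translation": [0,0,0],"roll": 0},
  ],
)

```text
t: 17.75
tool_pos: [0.6349, 0.0992, 0.0166]
orientation: [1.0, 0.007, -0.002, -0.026]
wrist_force: [0.5, -0.4, -0.7]
gripper_width: 0.0295
```

```bash
python3 - <<'E'
from h import *
st()
E
```

```text
t 17.75 tcp [634.9  99.2  16.6] jaw 90.84 w 29.5 F [ 0.5 -0.4 -0.7]
```

```bash
python3 - <<'E'
from h import *
s=st();print(s['joint_positions'].round(3),s['orientation'].round(4))
E
```

```text
t 17.75 tcp [634.9  99.2  16.6] jaw 90.84 w 29.5 F [ 0.5 -0.4 -0.7]
[ 0.014  0.677 -0.169  0.729  0.053  3.141] [ 0.9996  0.0074 -0.0025 -0.0263]
```

jog_arm(
  steps=[
    {"hand": 1,"translation": [0,0,0.8],"roll": 0},
    {"hand": 1,"translation": [0,0,0.9],"roll": 0.5},
    {"hand": 1,"translation": [0,0,0.9],"roll": 1},
    {"hand": 1,"translation": [0,0,0.4],"roll": 1},
    {"hand": 1,"translation": [0,0,0],"roll": 1},
    {"hand": 1,"translation": [0,0,0],"roll": 1},
    {"hand": 1,"translation": [0,0,0],"roll": 1},
    {"hand": 1,"translation": [0,0,0],"roll": 1},
    {"hand": 1,"translation": [0,0,0],"roll": 1},
    {"hand": 1,"translation": [0,0,0],"roll": 1},
  ],
)

```text
t: 18.75
tool_pos: [0.6375, 0.0994, 0.11]
orientation: [0.898, 0.439, -0.011, -0.023]
wrist_force: [-0.7, -0.4, -0.4]
gripper_width: 0.0291
```

jog_arm(
  steps=[
    {"hand": 1,"translation": [0,0,0],"roll": 1},
    {"hand": 1,"translation": [0,0,0],"roll": 1},
    {"hand": 1,"translation": [0,0,0],"roll": 1},
    {"hand": 1,"translation": [0,0,0],"roll": 1},
    {"hand": 1,"translation": [0,0,0],"roll": 1},
    {"hand": 1,"translation": [0,0,0],"roll": 1},
    {"hand": 1,"translation": [0,0,0],"roll": 1},
    {"hand": 1,"translation": [0,0,0],"roll": 1},
    {"hand": 1,"translation": [0,0,0],"roll": 1},
    {"hand": 1,"translation": [0,0,0],"roll": 1},
  ],
)

```text
t: 19.75
tool_pos: [0.6375, 0.0995, 0.11]
orientation: [0.558, 0.829, -0.021, -0.014]
wrist_force: [-0.1, 1.0, -1.1]
gripper_width: 0.0296
```

jog_arm(
  steps=[
    {"hand": 1,"translation": [0.27,0.1,0],"roll": 1},
    {"hand": 1,"translation": [0.27,0.1,0],"roll": 1},
    {"hand": 1,"translation": [0.27,0.1,0],"roll": 1},
    {"hand": 1,"translation": [0.27,0.1,0],"roll": 1},
    {"hand": 1,"translation": [0.27,0.1,0],"roll": 1},
    {"hand": 1,"translation": [0.27,0.1,0],"roll": 1},
    {"hand": 1,"translation": [0.27,0.1,0],"roll": 1},
    {"hand": 1,"translation": [0.27,0.1,0],"roll": 1},
    {"hand": 1,"translation": [0.27,0.1,0],"roll": 1},
    {"hand": 1,"translation": [0.27,0.1,0],"roll": 1},
  ],
)

```text
t: 20.75
tool_pos: [0.7187, 0.1297, 0.1101]
orientation: [0.069, 0.997, -0.026, -0.001]
wrist_force: [0.9, 0.4, -0.9]
gripper_width: 0.0292
```

```bash
python3 - <<'E'
from h import *
s=st();print(s['joint_positions'].round(3),s['orientation'].round(4))
E
```

```text
t 20.75 tcp [718.7 129.7 110.1] jaw 82.12 w 29.2 F [ 0.9  0.4 -0.9]
[ 0.1    0.751  0.241  1.071 -0.052  0.238] [ 6.870e-02  9.973e-01 -2.620e-02 -5.000e-04]
```

jog_arm(
  steps=[
    {"hand": 1,"roll": 1,"translation": [0,0,0]},
    {"hand": 1,"roll": 1,"translation": [0,0,0]},
    {"hand": 1,"roll": 1,"translation": [0,0,0]},
    {"hand": 1,"roll": 1,"translation": [0,0,0]},
    {"hand": 1,"roll": 1,"translation": [0,0,0]},
    {"hand": 1,"roll": 1,"translation": [0,0,0]},
    {"hand": 1,"roll": 1,"translation": [0,0,0]},
    {"hand": 1,"roll": 1,"translation": [0,0,0]},
    {"hand": 1,"roll": 1,"translation": [0,0,0]},
    {"hand": 1,"roll": 1,"translation": [0,0,0]},
  ],
)

```text
t: 21.75
tool_pos: [0.7184, 0.1295, 0.1101]
orientation: [-0.439, 0.898, -0.024, 0.013]
wrist_force: [0.3, 0.6, -0.7]
gripper_width: 0.0294
```

jog_arm(
  steps=[
    {"hand": 1,"roll": 1,"translation": [0,0,0]},
    {"hand": 1,"roll": 1,"translation": [0,0,0]},
    {"hand": 1,"roll": 1,"translation": [0,0,0]},
    {"hand": 1,"roll": 1,"translation": [0,0,0]},
    {"hand": 1,"roll": 1,"translation": [0,0,0]},
    {"hand": 1,"roll": 1,"translation": [0,0,0]},
    {"hand": 1,"roll": 1,"translation": [0,0,0]},
    {"hand": 1,"roll": 1,"translation": [0,0,0]},
    {"hand": 1,"roll": 1,"translation": [0,0,0]},
    {"hand": 1,"roll": 1,"translation": [0,0,0]},
  ],
)

```text
t: 22.75
tool_pos: [0.7184, 0.1294, 0.1102]
orientation: [0.829, -0.558, 0.015, -0.023]
wrist_force: [-0.0, -0.9, -0.9]
gripper_width: 0.0297
```

jog_arm(
  steps=[
    {"hand": 1,"roll": 1,"translation": [0,0,0]},
    {"hand": 1,"roll": 1,"translation": [0,0,0]},
    {"hand": 1,"roll": 1,"translation": [0,0,0]},
    {"hand": 1,"roll": 1,"translation": [0,0,0]},
    {"hand": 1,"roll": 1,"translation": [0,0,0]},
    {"hand": 1,"roll": 1,"translation": [0,0,0]},
    {"hand": 1,"roll": 1,"translation": [0,0,0]},
    {"hand": 1,"roll": 1,"translation": [0,0,0]},
    {"hand": 1,"roll": 1,"translation": [0,0,0]},
    {"hand": 1,"roll": 1,"translation": [0,0,0]},
  ],
)

```text
t: 23.75
tool_pos: [0.7184, 0.1294, 0.1101]
orientation: [0.997, -0.069, 0.003, -0.026]
wrist_force: [0.9, -0.1, -0.7]
gripper_width: 0.0293
```

jog_arm(
  steps=[
    {"hand": 1,"roll": 1,"translation": [0,0,0]},
    {"hand": 1,"roll": 0.5,"translation": [0,0,0]},
    {"hand": 1,"roll": 0,"translation": [0,-0.4,0]},
    {"hand": 1,"roll": 0,"translation": [0,-0.4,0]},
    {"hand": 1,"roll": 0,"translation": [0,-0.4,0]},
    {"hand": 1,"roll": 0,"translation": [0,-0.4,0]},
    {"hand": 1,"roll": 0,"translation": [0,0,0]},
    {"hand": 1,"roll": 0,"translation": [0,0,0]},
    {"hand": 1,"roll": 0,"translation": [0,0,0]},
    {"hand": 1,"roll": 0,"translation": [0,0,0]},
  ],
)

```text
t: 24.75
tool_pos: [0.7178, 0.0897, 0.108]
orientation: [1.0, 0.0, -0.0, -0.023]
wrist_force: [0.3, -0.2, -1.0]
gripper_width: 0.0293
```

```bash
cat >> h.py <<'E'
def lean():
    from scipy.spatial.transform import Rotation as Ro
    s=st();z=Ro.from_quat(s['orientation']).as_matrix()[:,2];y=Ro.from_quat(s['orientation']).as_matrix()[:,1]
    print('lean deg x,y',np.degrees(z[:2]).round(2),'jaw360',np.degrees(np.arctan2(y[1],y[0])).round(1),'j',s['joint_positions'].round(3))
E
python3 -c "
from h import *
lean()"
```

```text
t 24.75 tcp [717.8  89.7 108. ] jaw 90.04 w 29.3 F [ 0.3 -0.2 -1. ]
lean deg x,y [-0.05  2.68] jaw360 -90.0 j [ 2.000e-03  7.250e-01  1.860e-01  1.032e+00  4.700e-02 -3.141e+00]
```

jog_arm(
  steps=[
    {"hand": 1,"roll": 0,"translation": [0,-0.4,0]},
    {"hand": 1,"roll": 0,"translation": [0,-0.4,0]},
    {"hand": 1,"roll": 0,"translation": [0,-0.4,0]},
    {"hand": 1,"roll": 0,"translation": [0,-0.4,0]},
    {"hand": 1,"roll": 0,"translation": [0,-0.4,0]},
    {"hand": 1,"roll": 0,"translation": [0,-0.4,0]},
    {"hand": 1,"roll": 0,"translation": [0,-0.4,0]},
    {"hand": 1,"roll": 0,"translation": [0,-0.4,0]},
    {"hand": 1,"roll": 0,"translation": [0,-0.4,0]},
    {"hand": 1,"roll": 0,"translation": [0,-0.4,0]},
  ],
)

```text
t: 25.75
tool_pos: [0.7201, 0.0125, 0.108]
orientation: [0.999, -0.045, -0.0, -0.005]
wrist_force: [0.2, -0.4, -0.6]
gripper_width: 0.0293
```

```bash
python3 -c "
from h import *
lean()"
```

```text
t 25.75 tcp [720.1  12.5 108. ] jaw 84.8 w 29.3 F [ 0.2 -0.4 -0.6]
lean deg x,y [0.   0.61] jaw360 -95.2 j [-0.09   0.721  0.179  1.03   0.011 -3.141]
```

jog_arm(
  steps=[
    {"hand": 1,"roll": 0,"translation": [0,-0.4,0]},
    {"hand": 1,"roll": 0,"translation": [0,-0.4,0]},
    {"hand": 1,"roll": 0,"translation": [0,-0.4,0]},
    {"hand": 1,"roll": -1,"translation": [0,0,0]},
    {"hand": 1,"roll": -1,"translation": [0,0,0]},
    {"hand": 1,"roll": -1,"translation": [0,0,0]},
    {"hand": 1,"roll": -1,"translation": [0,0,0]},
    {"hand": 1,"roll": -1,"translation": [0,0,0]},
    {"hand": 1,"roll": -1,"translation": [0,0,0]},
    {"hand": 1,"roll": -1,"translation": [0,0,0]},
  ],
)

```text
t: 26.75
tool_pos: [0.7216, -0.0101, 0.1081]
orientation: [0.91, -0.414, -0.0, -0.0]
wrist_force: [0.9, -0.5, 0.0]
gripper_width: 0.0295
```

jog_arm(
  steps=[
    {"hand": 1,"roll": -1,"translation": [0,0.43,0]},
    {"hand": 1,"roll": -1,"translation": [0,0.43,0]},
    {"hand": 1,"roll": -1,"translation": [0,0.43,0]},
    {"hand": 1,"roll": -1,"translation": [0,0.43,0]},
    {"hand": 1,"roll": -1,"translation": [0,0.43,0]},
    {"hand": 1,"roll": -1,"translation": [0,0.43,0]},
    {"hand": 1,"roll": -1,"translation": [0,0.43,0]},
    {"hand": 1,"roll": -1,"translation": [0,0.43,0]},
    {"hand": 1,"roll": -1,"translation": [0,0.43,0]},
    {"hand": 1,"roll": -1,"translation": [0,0.43,0]},
  ],
)

```text
t: 27.75
tool_pos: [0.7216, 0.1195, 0.1081]
orientation: [-0.581, 0.814, 0.0, 0.0]
wrist_force: [-0.3, -0.8, 0.1]
gripper_width: 0.0294
```

jog_arm(
  steps=[
    {"hand": 1,"roll": -1,"translation": [0,0,0]},
    {"hand": 1,"roll": -1,"translation": [0,0,0]},
    {"hand": 1,"roll": -1,"translation": [0,0,0]},
    {"hand": 1,"roll": -1,"translation": [0,0,0]},
    {"hand": 1,"roll": -1,"translation": [0,0,0]},
    {"hand": 1,"roll": -1,"translation": [0,0,0]},
    {"hand": 1,"roll": -1,"translation": [0,0,0]},
    {"hand": 1,"roll": -1,"translation": [0,0,0]},
    {"hand": 1,"roll": -1,"translation": [0,0,0]},
    {"hand": 1,"roll": -1,"translation": [0,0,0]},
  ],
)

```text
t: 28.75
tool_pos: [0.7216, 0.119, 0.108]
orientation: [-0.096, 0.995, -0.0, 0.0]
wrist_force: [0.4, 0.2, 0.7]
gripper_width: 0.0291
```

```bash
python3 -c "
from h import *
lean()"
```

```text
t 28.75 tcp [721.6 119.  108. ] jaw 101.04 w 29.1 F [0.4 0.2 0.7]
lean deg x,y [ 0.05 -0.01] jaw360 101.0 j [ 0.063  0.742  0.22   1.047 -0.    -0.13 ]
```

jog_arm(
  steps=[
    {"hand": 1,"roll": -0.8,"translation": [0,0.2,0]},
    {"hand": 1,"roll": -0.8,"translation": [0,0.19,0]},
    {"hand": 1,"roll": -0.6,"translation": [0,0,0]},
    {"hand": 1,"roll": 0,"translation": [0,0,0]},
    {"hand": 1,"roll": 0,"translation": [0,0,0]},
    {"hand": 1,"roll": 0,"translation": [0,0,0]},
    {"hand": 1,"roll": 0,"translation": [0,0,0]},
    {"hand": 1,"roll": 0,"translation": [0,0,0]},
    {"hand": 1,"roll": 0,"translation": [0,0,0]},
    {"hand": 1,"roll": 0,"translation": [0,0,0]},
  ],
)

```text
t: 29.75
tool_pos: [0.7215, 0.1309, 0.1081]
orientation: [0.016, 1.0, -0.0, 0.0]
wrist_force: [0.4, -0.6, -0.0]
gripper_width: 0.0296
```

```bash
python3 - <<'E'
from h import *
lean();s=arm.read_state();c=snap('wrist','w9.png');p=s['tool_pos']*1000
P=cloud(c)*1000;k=(abs(P[...,2]-p[2]-43.5)<3)&(abs(P[...,1]-p[1])<13)&(abs(P[...,0]-p[0])<40);q=P[k];print('block top x',q[:,0].min(),q[:,0].max(),np.median(q[:,2]))
k=(abs(P[...,2]-p[2]-43.5)<3)&(abs(P[...,1]-p[1])<40)&(P[...,0]<p[0]-14)&(P[...,0]>p[0]-18);q=P[k];print('y',q[:,1].min(),q[:,1].max())
outline(c,637,130,19,15)
E
```

```text
t 29.75 tcp [721.5 130.9 108.1] jaw 88.11 w 29.6 F [ 0.4 -0.6 -0. ]
lean deg x,y [ 0.05 -0.01] jaw360 88.1 j [ 0.079  0.746  0.227  1.051 -0.     0.112]
block top x 701.3912378345806 740.2992942559544 151.36930504828422
y 116.66092005324191 145.9219427616381
outline [637.6  130.33  -2.06] 158.0
```

jog_arm(
  steps=[
    {"hand": 1,"roll": 0,"translation": [-0.7,-0.015,0]},
    {"hand": 1,"roll": 0,"translation": [-0.7,0,0]},
    {"hand": 1,"roll": 0,"translation": [-0.7,0,0]},
    {"hand": 1,"roll": 0,"translation": [-0.68,0,-0.5]},
    {"hand": 1,"roll": 0,"translation": [0,0,-0.8]},
    {"hand": 1,"roll": 0,"translation": [0,0,-0.8]},
    {"hand": 1,"roll": 0,"translation": [0,0,-0.8]},
    {"hand": 1,"roll": 0,"translation": [0,0,-0.4]},
    {"hand": 1,"roll": 0,"translation": [0,0,-0.15]},
    {"hand": 1,"roll": 0,"translation": [0,0,0]},
  ],
)

```text
t: 30.8
tool_pos: [0.6381, 0.1305, 0.0044]
orientation: [0.016, 1.0, -0.0, 0.0]
wrist_force: [-0.7, -0.7, -0.1]
gripper_width: 0.0291
```

jog_arm(
  steps=[
    {"hand": 1,"roll": 0,"translation": [0,0,-0.08]},
    {"hand": 1,"roll": 0,"translation": [0,0,-0.06]},
    {"hand": 1,"roll": 0,"translation": [0,0,0]},
    {"hand": -1,"roll": 0,"translation": [0,0,0]},
    {"hand": -1,"roll": 0,"translation": [0,0,0]},
    {"hand": -1,"roll": 0,"translation": [0,0,0]},
    {"hand": -1,"roll": 0,"translation": [0,0,0.5]},
    {"hand": -1,"roll": 0,"translation": [0,0,0.9]},
    {"hand": -1,"roll": 0,"translation": [0,0,0.9]},
    {"hand": -1,"roll": 0,"translation": [0,0,0.9]},
  ],
)

```text
t: 31.8
tool_pos: [0.6383, 0.1305, 0.0985]
orientation: [0.016, 1.0, -0.0, 0.001]
wrist_force: [1.1, -0.7, 0.1]
gripper_width: 0.0854
```

```bash
python3 - <<'E'
from h import *
lean();c=snap('wrist','w10.png');rect(c,637,130,42,40,3);outline(c,637,130,19,15)
c=snap('top');rect(c,637,130,42,40,3);rect(c,575,-136,58,50,4)
P=cloud(c)*1000
for x,y,n in((397,267,'RL'),(548,-317,'RS')):
    k=(np.hypot(P[...,0]-x,P[...,1]-y)<55)&(P[...,2]>4)&(P[...,2]<45);print(n,cv2.minAreaRect(P[k][:,:2].astype(np.float32)))
E
```

```text
t 31.8 tcp [638.3 130.5  98.5] jaw 88.11 w 85.4 F [ 1.1 -0.7  0.1]
lean deg x,y [ 0.09 -0.01] jaw360 88.1 j [ 0.089  0.602 -0.067  0.899 -0.     0.122]
rect 637.8 130.7 size 37.8 29.7 ang -2.3 zmed 42.8 1585
outline [415.35 151.67  -2.17] 0.0
rect 637.5 132.0 size 37.8 30.1 ang -2.3 zmed 41.9 221
rect 575.4 -136.2 size 54.2 44.5 ang -0.1 zmed 58.0 500
RL ((392.49285888671875, 245.46893310546875), (27.80915069580078, 68.231201171875), 89.31465911865234)
RS ((547.2232666015625, -329.5987548828125), (80.57145690917969, 50.82582092285156), 80.94497680664062)
```

View pics/w10.png

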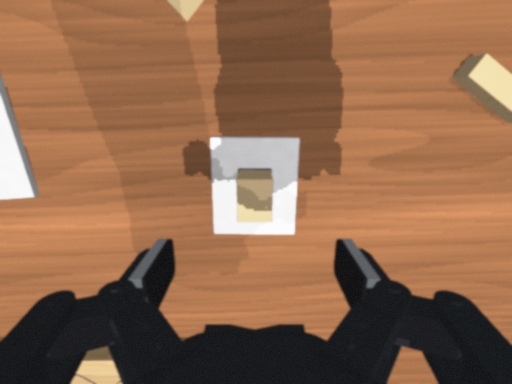

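jog_arm(
  steps=[
    {"hand": -1,"roll": 0.87,"translation": [-0.667,0.378,0]},
    {"hand": -1,"roll": 0.87,"translation": [-0.667,0.378,0]},
    {"hand": -1,"roll": 0.87,"translation": [-0.667,0.378,0]},
    {"hand": -1,"roll": 0.87,"translation": [-0.667,0.378,0]},
    {"hand": -1,"roll": 0.87,"translation": [-0.667,0.378,0]},
    {"hand": -1,"roll": 0.87,"translation": [-0.667,0.378,0]},
    {"hand": -1,"roll": 0.87,"translation": [-0.667,0.378,0]},
    {"hand": -1,"roll": 0.87,"translation": [-0.667,0.378,0]},
    {"hand": -1,"roll": 0.87,"translation": [-0.667,0.378,0]},
    {"hand": -1,"roll": 0.87,"translation": [-0.667,0.378,0]},
  ],
)

```text
t: 32.9
tool_pos: [0.437, 0.2443, 0.0966]
orientation: [-0.427, 0.904, 0.0, 0.0]
wrist_force: [0.2, -0.4, 0.4]
gripper_width: 0.0854
```

jog_arm(
  steps=[
    {"hand": -1,"roll": 0.87,"translation": [-0.667,0.378,0]},
    {"hand": -1,"roll": 0.87,"translation": [-0.667,0.378,0]},
    {"hand": -1,"roll": 0,"translation": [0,0,0]},
    {"hand": -1,"roll": 0,"translation": [0,0,0]},
    {"hand": -1,"roll": 0,"translation": [0,0,0]},
    {"hand": -1,"roll": 0,"translation": [0,0,0]},
    {"hand": -1,"roll": 0,"translation": [0,0,0]},
    {"hand": -1,"roll": 0,"translation": [0,0,0]},
    {"hand": -1,"roll": 0,"translation": [0,0,0]},
    {"hand": -1,"roll": 0,"translation": [0,0,0]},
  ],
)

```text
t: 33.9
tool_pos: [0.3981, 0.2665, 0.0963]
orientation: [-0.506, 0.863, 0.0, 0.0]
wrist_force: [0.4, 1.0, -0.4]
gripper_width: 0.0848
```

```bash
cat >> h.py <<'E'
def roof(c,x,y,h0,H,rad=55):
    """ridge line + footprint of a roof whose base is at height h0, ridge at H (mm)"""
    P=cloud(c).reshape(-1,3)*1000
    q=P[(np.hypot(P[:,0]-x,P[:,1]-y)<rad)&(P[:,2]>h0+4)&(P[:,2]<H+4)]
    for n,t in(('foot',q),('ridge',q[q[:,2]>H-4])):
        (cx,cy),(w,h),a=cv2.minAreaRect(t[:,:2].astype(np.float32))
        if h>w:a+=90;w,h=h,w
        print(n,round(cx,1),round(cy,1),'size',round(w,1),round(h,1),'long ang',round(a%180,1),'zmax',t[:,2].max().round(1),len(t))
E
python3 - <<'E'
from h import *
lean();c=snap('wrist','w11.png');roof(c,398,266,0,36)
E
```

```text
t 33.9 tcp [398.1 266.5  96.3] jaw 150.74 w 84.8 F [ 0.4  1.  -0.4]
lean deg x,y [0.03 0.03] jaw360 150.7 j [ 0.435  0.322 -0.547  0.702  0.    -0.625]
foot 397.3 267.7 size 62.2 54.0 long ang 150.4 zmax 37.8 3873
ridge 397.3 267.7 size 61.9 10.1 long ang 150.6 zmax 37.8 714
```

View pics/w11.png

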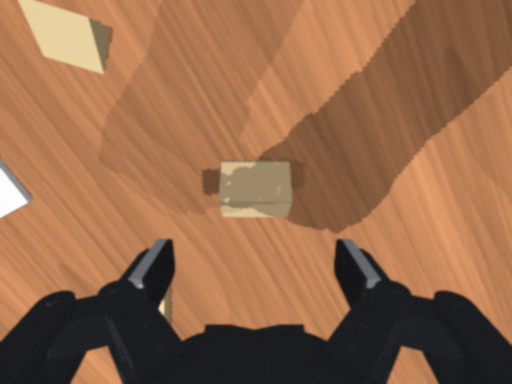

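jog_arm(
  steps=[
    {"hand": -1,"roll": 0,"translation": [-0.03,0.04,-0.9]},
    {"hand": -1,"roll": 0,"translation": [0,0,-0.9]},
    {"hand": -1,"roll": 0,"translation": [0,0,-0.9]},
    {"hand": -1,"roll": 0,"translation": [0,0,-0.8]},
    {"hand": -1,"roll": 0,"translation": [0,0,-0.38]},
    {"hand": -1,"roll": 0,"translation": [0,0,0]},
    {"hand": 1,"roll": 0,"translation": [0,0,0]},
    {"hand": 1,"roll": 0,"translation": [0,0,0]},
    {"hand": 1,"roll": 0,"translation": [0,0,0]},
    {"hand": 1,"roll": 0,"translation": [0,0,0]},
  ],
)

```text
t: 34.95
tool_pos: [0.3982, 0.2683, -0.0188]
orientation: [-0.506, 0.863, 0.0, 0.002]
wrist_force: [-0.6, -0.3, 5.9]
gripper_width: 0.0617
```

jog_arm(
  steps=[
    {"hand": 1,"roll": 0,"translation": [0,0,0]},
    {"hand": 1,"roll": 0,"translation": [0,0,0]},
    {"hand": 1,"roll": 0,"translation": [0,0,0]},
    {"hand": 1,"roll": 0,"translation": [0,0,0.5]},
    {"hand": 1,"roll": 0,"translation": [0,0,0.9]},
    {"hand": 1,"roll": 0,"translation": [0,0,0.9]},
    {"hand": 1,"roll": 0,"translation": [0,0,0.9]},
    {"hand": 1,"roll": 0,"translation": [0,0,0.9]},
    {"hand": 1,"roll": 0,"translation": [0,0,0.4]},
    {"hand": 1,"roll": 0,"translation": [0,0,0]},
  ],
)

```text
t: 35.95
tool_pos: [0.3987, 0.2685, 0.1172]
orientation: [-0.506, 0.863, -0.0, 0.003]
wrist_force: [0.0, -0.5, -0.5]
gripper_width: 0.0613
```

```bash
python3 - <<'E'
from h import *
lean();s=arm.read_state();p=s['tool_pos']*1000
c=snap('wrist','w12.png');P=cloud(c)*1000
k=(np.hypot(P[...,0]-p[0],P[...,1]-p[1])<30)&(P[...,2]<p[2]+70)&(P[...,2]>p[2]-10);q=P[k];print(len(q),'zmax',np.percentile(q[:,2],99)-p[2])
E
```

```text
t 35.95 tcp [398.7 268.5 117.2] jaw 150.75 w 61.3 F [ 0.  -0.5 -0.5]
lean deg x,y [0.28 0.15] jaw360 150.8 j [ 0.439  0.294 -0.522  0.749  0.    -0.621]
9717 zmax 55.626850370156816
```

jog_arm(
  steps=[
    {"hand": 1,"roll": 0.433,"translation": [0.494,-0.89,0]},
    {"hand": 1,"roll": 0.433,"translation": [0.494,-0.89,0]},
    {"hand": 1,"roll": 0.433,"translation": [0.494,-0.89,0]},
    {"hand": 1,"roll": 0.433,"translation": [0.494,-0.89,0]},
    {"hand": 1,"roll": 0.433,"translation": [0.494,-0.89,0]},
    {"hand": 1,"roll": 0.433,"translation": [0.494,-0.89,0]},
    {"hand": 1,"roll": 0.433,"translation": [0.494,-0.89,0]},
    {"hand": 1,"roll": 0.433,"translation": [0.494,-0.89,0]},
    {"hand": 1,"roll": 0.433,"translation": [0.494,-0.89,0]},
    {"hand": 1,"roll": 0.433,"translation": [0.494,-0.89,0]},
  ],
)

```text
t: 37.0
tool_pos: [0.5448, -0.0003, 0.1135]
orientation: [-0.687, 0.726, 0.001, -0.0]
wrist_force: [-0.1, 0.2, -0.2]
gripper_width: 0.0613
```

jog_arm(
  steps=[
    {"hand": 1,"roll": 0.433,"translation": [0.494,-0.89,0]},
    {"hand": 1,"roll": 0.433,"translation": [0.494,-0.89,0]},
    {"hand": 1,"roll": 0,"translation": [0,0,0]},
    {"hand": 1,"roll": 0,"translation": [0,0,0]},
    {"hand": 1,"roll": 0,"translation": [0,0,0]},
    {"hand": 1,"roll": 0,"translation": [0,0,0]},
    {"hand": 1,"roll": 0,"translation": [0,0,0]},
    {"hand": 1,"roll": 0,"translation": [0,0,0]},
    {"hand": 1,"roll": 0,"translation": [0,0,0]},
    {"hand": 1,"roll": 0,"translation": [0,0,0]},
  ],
)

```text
t: 38.0
tool_pos: [0.575, -0.0524, 0.1151]
orientation: [0.719, -0.695, -0.0, -0.0]
wrist_force: [-1.3, 0.4, -1.2]
gripper_width: 0.061
```

```bash
cat >> h.py <<'E'
def held(c,p,h):
    """held roof, ridge along world x: ridge points near TCP; h=ridge height above TCP"""
    P=cloud(c)*1000
    k=(abs(P[...,0]-p[0])<27)&(abs(P[...,1]-p[1])<30)&(abs(P[...,2]-p[2]-h)<14);q=P[k]
    m=[]
    for x in range(-20,21,5):
        t=q[abs(q[:,0]-p[0]-x)<2.5]
        if len(t)>30:
            t=t[t[:,2]>np.percentile(t[:,2],90)]; m.append((t[:,0].mean(),t[:,1].mean(),t[:,2].mean()))
    m=np.array(m);f=np.polyfit(m[:,0],m[:,1],1);print('ridge y at tcp x',np.polyval(f,p[0]).round(2),'ang',np.degrees(np.arctan(f[0])).round(2),'z',m[:,2].mean().round(1)-p[2].round(1))
E
python3 - <<'E'
from h import *
lean();s=arm.read_state();p=s['tool_pos']*1000
c=snap('wrist','w13.png');rect(c,576,-137,58,45,3);held(c,p,55)
E
```

```text
t 38.0 tcp [575.  -52.4 115.1] jaw 1.94 w 61.0 F [-1.3  0.4 -1.2]
lean deg x,y [0.02 0.05] jaw360 -178.1 j [-2.190e-01  4.610e-01 -2.660e-01  8.430e-01  1.000e-03 -1.824e+00]
rect 576.1 -137.6 size 54.3 44.0 ang 1.8 zmed 58.8 4649
ridge y at tcp x -53.47 ang 1.86 z 55.099999999999994
```

View pics/w13.png

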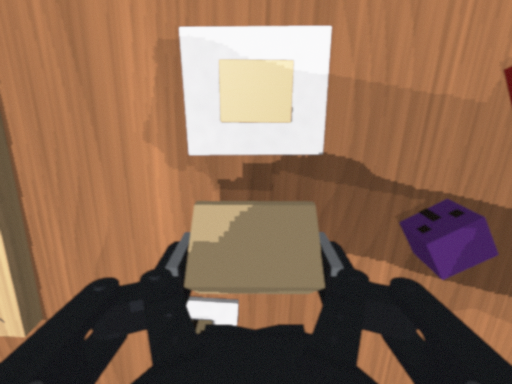

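jog_arm(
  steps=[
    {"hand": 1,"roll": 0,"translation": [0.035,-0.7,0]},
    {"hand": 1,"roll": 0,"translation": [0,-0.7,0]},
    {"hand": 1,"roll": 0,"translation": [0,-0.7,0]},
    {"hand": 1,"roll": 0,"translation": [0,-0.7,0]},
    {"hand": 1,"roll": 0,"translation": [0,0,-0.7]},
    {"hand": 1,"roll": 0,"translation": [0,0,-0.7]},
    {"hand": 1,"roll": 0,"translation": [0,0,-0.6]},
    {"hand": 1,"roll": 0,"translation": [0,0,-0.3]},
    {"hand": 1,"roll": 0,"translation": [0,0,-0.1]},
    {"hand": 1,"roll": 0,"translation": [0,0,0]},
  ],
)

```text
t: 39.05
tool_pos: [0.5761, -0.1366, 0.0431]
orientation: [0.719, -0.695, -0.0, -0.0]
wrist_force: [0.5, -0.8, 0.7]
gripper_width: 0.0611
```

```bash
python3 -c "
from h import *
lean()"
```

```text
t 39.05 tcp [ 576.1 -136.6   43.1] jaw 1.93 w 61.1 F [ 0.5 -0.8  0.7]
lean deg x,y [0.01 0.05] jaw360 -178.1 j [-3.580e-01  5.680e-01 -2.980e-01  7.060e-01  1.000e-03 -1.962e+00]
```

jog_arm(
  steps=[
    {"hand": 1,"roll": 0,"translation": [0,0,-0.06]},
    {"hand": 1,"roll": 0,"translation": [0,0,-0.05]},
    {"hand": 1,"roll": 0,"translation": [0,0,0]},
    {"hand": -1,"roll": 0,"translation": [0,0,0]},
    {"hand": -1,"roll": 0,"translation": [0,0,0]},
    {"hand": -1,"roll": 0,"translation": [0,0,0]},
    {"hand": -1,"roll": 0,"translation": [0,0,0.4]},
    {"hand": -1,"roll": 0,"translation": [0,0,0.9]},
    {"hand": -1,"roll": 0,"translation": [0,0,0.9]},
    {"hand": -1,"roll": 0,"translation": [0,0,0.9]},
  ],
)

```text
t: 40.05
tool_pos: [0.576, -0.1366, 0.1346]
orientation: [0.719, -0.695, -0.0, -0.0]
wrist_force: [0.8, -0.7, 0.1]
gripper_width: 0.0852
```

```bash
python3 - <<'E'
from h import *
lean()
c=snap('wrist','w14.png');roof(c,576,-137,58,94)
c=snap('top','top3.png');roof(c,576,-137,58,94)
P=cloud(c)*1000;k=(np.hypot(P[...,0]-548,P[...,1]+316)<40)&(P[...,2]>3)&(P[...,2]<35);print(k.sum());roof(c,548,-316,0,28,42)
E
```

```text
t 40.05 tcp [ 576.  -136.6  134.6] jaw 1.93 w 85.2 F [ 0.8 -0.7  0.1]
lean deg x,y [0.03 0.04] jaw360 -178.1 j [-3.580e-01  4.670e-01 -2.010e-01  9.020e-01  1.000e-03 -1.962e+00]
foot 575.6 -137.3 size 62.1 54.2 long ang 1.7 zmax 95.7 4517
ridge 575.6 -137.8 size 62.1 10.9 long ang 1.9 zmax 95.7 847
foot 574.9 -134.7 size 63.0 52.4 long ang 0.2 zmax 95.7 701
ridge 575.0 -134.8 size 61.4 10.5 long ang 178.9 zmax 95.7 101
0Traceback (most recent call last):
  File "<stdin>", line 5, in <module>
  File "h.py", line 67, in roof
    print(n,round(cx,1),round(cy,1),'size',round(w,1),round(h,1),'long ang',round(a%180,1),'zmax',t[:,2].max().round(1),len(t))
                                                                                                  ~~~~~~~~~~^^
    return umr_maximum(a, axis, None, out, keepdims, initial, where)
ValueError: zero-size array to reduction operation maximum which has no identity
```

jog_arm(
  steps=[
    {"hand": -1,"roll": -0.945,"translation": [-0.067,-0.43,0]},
    {"hand": -1,"roll": -0.945,"translation": [-0.067,-0.43,0]},
    {"hand": -1,"roll": -0.945,"translation": [-0.067,-0.43,0]},
    {"hand": -1,"roll": -0.945,"translation": [-0.067,-0.43,0]},
    {"hand": -1,"roll": -0.945,"translation": [-0.067,-0.43,0]},
    {"hand": -1,"roll": -0.945,"translation": [-0.067,-0.43,0]},
    {"hand": -1,"roll": -0.945,"translation": [-0.067,-0.43,0]},
    {"hand": -1,"roll": -0.945,"translation": [-0.067,-0.43,0]},
    {"hand": -1,"roll": -0.945,"translation": [-0.067,-0.43,0]},
    {"hand": -1,"roll": -0.945,"translation": [-0.067,-0.43,0]},
  ],
)

```text
t: 41.15
tool_pos: [0.5555, -0.266, 0.1325]
orientation: [-0.301, 0.954, 0.0, 0.0]
wrist_force: [-0.0, -0.1, -0.3]
gripper_width: 0.0855
```

jog_arm(
  steps=[
    {"hand": -1,"roll": -0.945,"translation": [-0.067,-0.43,0]},
    {"hand": -1,"roll": -0.945,"translation": [-0.067,-0.43,0]},
    {"hand": -1,"roll": -0.945,"translation": [-0.067,-0.43,0]},
    {"hand": -1,"roll": -0.945,"translation": [-0.067,-0.43,0]},
    {"hand": -1,"roll": 0,"translation": [0,0,-0.5]},
    {"hand": -1,"roll": 0,"translation": [0,0,-0.5]},
    {"hand": -1,"roll": 0,"translation": [0,0,0]},
    {"hand": -1,"roll": 0,"translation": [0,0,0]},
    {"hand": -1,"roll": 0,"translation": [0,0,0]},
    {"hand": -1,"roll": 0,"translation": [0,0,0]},
  ],
)

```text
t: 42.15
tool_pos: [0.5484, -0.3174, 0.1036]
orientation: [-0.109, 0.994, -0.001, 0.001]
wrist_force: [0.5, 0.2, -0.2]
gripper_width: 0.0856
```

```bash
python3 - <<'E'
from h import *
lean();c=snap('wrist','w15.png');roof(c,548,-318,0,28,45)
E
```

```text
t 42.15 tcp [ 548.4 -317.4  103.6] jaw 102.56 w 85.6 F [ 0.5  0.2 -0.2]
lean deg x,y [ 0.12 -0.05] jaw360 102.6 j [-0.641  0.566 -0.118  0.884  0.001 -0.861]
foot 549.1 -318.4 size 46.0 38.3 long ang 104.4 zmax 29.8 1895
ridge 548.9 -318.4 size 46.0 9.8 long ang 104.3 zmax 29.8 448
```

jog_arm(
  steps=[
    {"hand": -1,"roll": 0.3,"translation": [0.02,-0.035,-0.9]},
    {"hand": -1,"roll": 0,"translation": [0,0,-0.9]},
    {"hand": -1,"roll": 0,"translation": [0,0,-0.9]},
    {"hand": -1,"roll": 0,"translation": [0,0,-0.9]},
    {"hand": -1,"roll": 0,"translation": [0,0,-0.4]},
    {"hand": -1,"roll": 0,"translation": [0,0,0]},
    {"hand": 1,"roll": 0,"translation": [0,0,0]},
    {"hand": 1,"roll": 0,"translation": [0,0,0]},
    {"hand": 1,"roll": 0,"translation": [0,0,0]},
    {"hand": 1,"roll": 0,"translation": [0,0,0]},
  ],
)

```text
t: 43.2
tool_pos: [0.5497, -0.3192, -0.0155]
orientation: [-0.125, 0.992, -0.001, 0.002]
wrist_force: [0.4, 1.0, 5.0]
gripper_width: 0.0452
```

jog_arm(
  steps=[
    {"hand": 1,"roll": 0,"translation": [0,0,0]},
    {"hand": 1,"roll": 0,"translation": [0,0,0]},
    {"hand": 1,"roll": 0,"translation": [0,0,0]},
    {"hand": 1,"roll": 0,"translation": [0,0,0.5]},
    {"hand": 1,"roll": 0,"translation": [0,0,0.9]},
    {"hand": 1,"roll": 0,"translation": [0,0,0.9]},
    {"hand": 1,"roll": 0,"translation": [0,0,0.9]},
    {"hand": 1,"roll": 0,"translation": [0,0,0.9]},
    {"hand": 1,"roll": 0,"translation": [0,0,0.9]},
    {"hand": 1,"roll": 0,"translation": [0,0,0]},
  ],
)

```text
t: 44.2
tool_pos: [0.5508, -0.3199, 0.1382]
orientation: [-0.125, 0.992, -0.003, 0.003]
wrist_force: [0.3, -0.2, 0.8]
gripper_width: 0.0454
```

jog_arm(
  steps=[
    {"hand": 1,"roll": 0.612,"translation": [0.145,0.887,0]},
    {"hand": 1,"roll": 0.612,"translation": [0.145,0.887,0]},
    {"hand": 1,"roll": 0.612,"translation": [0.145,0.887,0]},
    {"hand": 1,"roll": 0.612,"translation": [0.145,0.887,0]},
    {"hand": 1,"roll": 0.612,"translation": [0.145,0.887,0]},
    {"hand": 1,"roll": 0.612,"translation": [0.145,0.887,0]},
    {"hand": 1,"roll": 0.612,"translation": [0.145,0.887,0]},
    {"hand": 1,"roll": 0.612,"translation": [0.145,0.887,0]},
    {"hand": 1,"roll": 0.612,"translation": [0.145,0.887,0]},
    {"hand": 1,"roll": 0.612,"translation": [0.145,0.887,0]},
  ],
)

```text
t: 45.2
tool_pos: [0.5914, -0.0509, 0.1325]
orientation: [-0.432, 0.902, 0.0, 0.0]
wrist_force: [0.7, -0.2, 0.1]
gripper_width: 0.0451
```

jog_arm(
  steps=[
    {"hand": 1,"roll": 0.612,"translation": [0.145,0.887,0]},
    {"hand": 1,"roll": 0.612,"translation": [0.145,0.887,0]},
    {"hand": 1,"roll": 0.612,"translation": [0.145,0.887,0]},
    {"hand": 1,"roll": 0.612,"translation": [0.145,0.887,0]},
    {"hand": 1,"roll": 0.612,"translation": [0.145,0.887,0]},
    {"hand": 1,"roll": 0.612,"translation": [0.145,0.887,0]},
    {"hand": 1,"roll": 0.612,"translation": [0.145,0.887,0]},
    {"hand": 1,"roll": 0.612,"translation": [0.145,0.887,0]},
    {"hand": 1,"roll": 0.612,"translation": [0.145,0.887,0]},
    {"hand": 1,"roll": 0.612,"translation": [0.145,0.887,0]},
  ],
)

```text
t: 46.2
tool_pos: [0.6349, 0.2149, 0.1324]
orientation: [-0.694, 0.72, 0.0, -0.0]
wrist_force: [0.6, -0.4, -0.6]
gripper_width: 0.0449
```

jog_arm(
  steps=[
    {"hand": 1,"roll": 0,"translation": [0,0,-0.5]},
    {"hand": 1,"roll": 0,"translation": [0,0,-0.5]},
    {"hand": 1,"roll": 0,"translation": [0,0,0]},
    {"hand": 1,"roll": 0,"translation": [0,0,0]},
    {"hand": 1,"roll": 0,"translation": [0,0,0]},
    {"hand": 1,"roll": 0,"translation": [0,0,0]},
    {"hand": 1,"roll": 0,"translation": [0,0,0]},
    {"hand": 1,"roll": 0,"translation": [0,0,0]},
    {"hand": 1,"roll": 0,"translation": [0,0,0]},
    {"hand": 1,"roll": 0,"translation": [0,0,0]},
  ],
)

```text
t: 47.2
tool_pos: [0.6355, 0.2139, 0.1027]
orientation: [-0.693, 0.721, 0.0, 0.0]
wrist_force: [-0.1, 0.1, -0.1]
gripper_width: 0.0451
```

```bash
python3 - <<'E'
from h import *
lean();s=arm.read_state();p=s['tool_pos']*1000
c=snap('wrist','w16.png');rect(c,638,131,42,45,3);held(c,p,44)
P=cloud(c)*1000
k=(abs(P[...,0]-p[0])<19)&(abs(P[...,1]-p[1])<30)&(abs(P[...,2]-p[2]-44)<26);q=P[k];t=q[q[:,2]>q[:,2].max()-5];print(cv2.minAreaRect(t[:,:2].astype(np.float32)),q[:,2].max()-p[2])
print('y span',q[:,1].min()-p[1],q[:,1].max()-p[1])
E
```

```text
t 47.2 tcp [635.5 213.9 102.7] jaw 177.78 w 45.1 F [-0.1  0.1 -0.1]
lean deg x,y [0.02 0.05] jaw360 177.8 j [ 2.140e-01  6.330e-01 -0.000e+00  9.370e-01  1.000e-03 -1.318e+00]
rect 638.0 130.2 size 38.2 29.2 ang -2.3 zmed 42.8 2122
ridge y at tcp x 213.16 ang -4.93 z 45.10000000000001
((635.520751953125, 213.27845764160156), (8.212624549865723, 38.012664794921875), 87.66323852539062) 45.607195936131475
y span -19.981421209728893 17.501945795714477
```

View pics/w16.png

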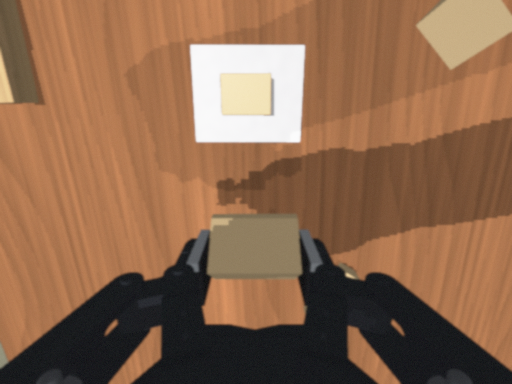

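jog_arm(
  steps=[
    {"hand": 1,"roll": 0,"translation": [0.08,-0.7,0]},
    {"hand": 1,"roll": 0,"translation": [0,-0.7,0]},
    {"hand": 1,"roll": 0,"translation": [0,-0.7,0]},
    {"hand": 1,"roll": 0,"translation": [0,-0.665,0]},
    {"hand": 1,"roll": 0,"translation": [0,0,-0.7]},
    {"hand": 1,"roll": 0,"translation": [0,0,-0.7]},
    {"hand": 1,"roll": 0,"translation": [0,0,-0.6]},
    {"hand": 1,"roll": 0,"translation": [0,0,-0.3]},
    {"hand": 1,"roll": 0,"translation": [0,0,-0.1]},
    {"hand": 1,"roll": 0,"translation": [0,0,0]},
  ],
)

```text
t: 48.25
tool_pos: [0.6379, 0.1311, 0.0307]
orientation: [-0.693, 0.721, 0.0, 0.0]
wrist_force: [0.9, -0.1, 0.6]
gripper_width: 0.0452
```

```bash
python3 -c "
from h import *
lean()"
```

```text
t 48.25 tcp [637.9 131.1  30.7] jaw 177.79 w 45.2 F [ 0.9 -0.1  0.6]
lean deg x,y [0.01 0.05] jaw360 177.8 j [ 8.900e-02  6.740e-01 -1.310e-01  7.660e-01  1.000e-03 -1.443e+00]
```

Position is right; lower the last 4 mm, release and retreat.

jog_arm(
  steps=[
    {"hand": 1,"roll": 0,"translation": [0,0,-0.08]},
    {"hand": 1,"roll": 0,"translation": [0,0,-0.06]},
    {"hand": 1,"roll": 0,"translation": [0,0,0]},
    {"hand": -1,"roll": 0,"translation": [0,0,0]},
    {"hand": -1,"roll": 0,"translation": [0,0,0]},
    {"hand": -1,"roll": 0,"translation": [0,0,0]},
    {"hand": -1,"roll": 0,"translation": [0,0,0.4]},
    {"hand": -1,"roll": 0,"translation": [0,0,0.9]},
    {"hand": -1,"roll": 0,"translation": [0,0,0.9]},
    {"hand": -1,"roll": 0,"translation": [0,0,0.9]},
  ],
)

```text
t: 49.25
tool_pos: [0.6379, 0.131, 0.1214]
orientation: [-0.693, 0.721, 0.0, 0.001]
wrist_force: [0.6, -0.1, -0.2]
gripper_width: 0.0854
```

```bash
python3 - <<'E'
from h import *
lean()
c=snap('wrist','w17.png');roof(c,638,130,42,70,45)
c=snap('top','top4.png');roof(c,638,131,42,70,45)
s=snap('scene','s9.png')
a=cv2.imread('pics/s9.png')[120:330,180:400];cv2.imwrite('pics/s9c.png',cv2.resize(a,(628,600),interpolation=cv2.INTER_CUBIC))
E
```

```text
t 49.25 tcp [637.9 131.  121.4] jaw 177.79 w 85.4 F [ 0.6 -0.1 -0.2]
lean deg x,y [0.04 0.05] jaw360 177.8 j [ 8.900e-02  5.820e-01 -4.100e-02  9.470e-01  1.000e-03 -1.443e+00]
foot 637.4 130.7 size 46.1 37.4 long ang 177.8 zmax 71.8 2248
ridge 637.6 130.5 size 45.7 9.6 long ang 178.0 zmax 71.8 526
foot 636.7 131.3 size 46.7 34.8 long ang 178.5 zmax 72.4 335
ridge 636.6 131.6 size 46.4 10.6 long ang 176.3 zmax 72.4 71
```

```bash
python3 - <<'E'
from h import *
c=np.load('pics/top4.npz');roof(c,576,-137,58,94)
P=cloud(c)*1000
for n,x,y in(('wedge',464,79),('stick',557,338)):
    k=(np.hypot(P[...,0]-x,P[...,1]-y)<45)&(P[...,2]>4)&(P[...,2]<35);d=np.load('pics/top0.npz');Q=cloud(d)*1000;m=(np.hypot(Q[...,0]-x,Q[...,1]-y)<45)&(Q[...,2]>4)&(Q[...,2]<35)
    print(n,P[k].mean(0).round(1),Q[m].mean(0).round(1))
print(arm.finish_job())
E
```

```text
foot 575.2 -135.3 size 63.0 54.7 long ang 1.3 zmax 96.1 764
ridge 575.1 -134.7 size 62.1 9.6 long ang 1.8 zmax 96.1 101
wedge [461.5  83.6  17.2] [461.7  84.   17.2]
stick [nan nan nan] [555.3 336.2  19.2]
the job is handed in; nothing more can be done
None<stdin>:6: RuntimeWarning: Mean of empty slice.
  ret = um.true_divide(
```

Both houses are built and the job is handed in at about 49 s. I placed the blocks first, then put each house's own roof on.

**Last checks (wrist camera)**

| Part | Measured against | Off centre | Angle difference |
|---|---|---|---|
| Large block | its pencilled outline | about 0.5 mm | about 0.2° |
| Small block | its pencilled outline | about 0.5 mm | about 0.3° |
| Large roof | its block | about 0.5 mm | about 0.1° |
| Small roof | its block | about 0.5 mm | about 0.1° |

The ridge heights fit roofs that sit flat.

**What disagreed or failed:**
- **Fingertips:** in the images they stood about 20 mm behind the reported tool point, not 25 mm ahead of it. Because of that, the first two tries on the small block closed above it. I then gripped lower.
- **Wrist tilt:** the last joint ran to its limit and left the tool tilted 3° while it held the small block. I removed the tilt before placing the block.
- **Top camera:** it put the houses up to 3 mm away from the wrist camera's positions, mostly in y.
- **Offcuts:** the wedge has not moved. In the last top picture no depth readings came back at the stick's place, probably because the arm hid it. I did not check it there; the arm never worked near it.
- **Final picture:** the 16-picture limit kept me from viewing the last scene picture, so the final state was checked by depth measurements only.

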